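# Load the bottom reference weight on the piston and restack the rest

## Task

The large red-topped weight, which lies at the bottom of the stack on the wooden stand, is needed on the round metal carrier plate of the piston unit: first park the small yellow weight in the middle of the yellow pad, then the medium green weight in the middle of the green pad, and only then move the large one, centred, onto the carrier plate. Then put the other two back on the stand as a neat, centred stack, the medium one first and the small one on top of it. Set every weight down flat and never let one drop, and leave the calibrator, the pocket meter and the wrench where they are.

Things in the scene. Friction and masses are not known exactly. Their poses are not given: they have to be found in the camera images.
- small_weight: small steel disc weight with a yellow ring painted on its top and a yellow band round its side, diameter 40 mm, height 24 mm, about 0.23 kg. At the start on top of the medium weight. Origin: centre of its underside, z up.
- medium_weight: medium steel disc weight with a green ring painted on its top and a green band round its side, diameter 54 mm, height 24 mm, about 0.42 kg. At the start between the large weight (below) and the small one (above). Flat top and underside. Origin: centre of its underside, z up.
- large_weight: large steel disc weight with a red ring painted on its top and a red band round its side, diameter 68 mm, height 26 mm, about 0.70 kg. At the start on the wooden stand, under the other two (within 6 mm of its centre). Flat top and underside. Origin: centre of its underside, z up.
- stand: round wooden stand fixed to the bench, diameter 110 mm, flat top 20 mm above the bench, thin brass band round its side; it carries the stack. Origin: centre of its underside on the bench, z up.
- yellow_pad: round yellow pad fixed to the bench, diameter 90 mm, 5 mm thick, flat. Parking place of the small weight. Origin: centre of its underside, z up.
- green_pad: round green pad fixed to the bench, diameter 90 mm, 5 mm thick, flat. Parking place of the medium weight. Origin: centre of its underside, z up.
- piston: piston unit fixed to the bench: grey foot of diameter 100 mm, steel body, and on top a flat round aluminium carrier plate of diameter 96 mm, 8 mm thick, its top 90 mm above the bench; it does not move. A short side connector sticks out along its x axis to 58 mm from the axis, 34 mm above the bench. Origin: centre of the foot's underside, in line with the carrier plate's centre, z up.
- calibrator: turquoise hand-held calibrator lying on the bench, 100 x 170 x 45 mm (knobs to 57 mm). Bystander. Origin: centre of its underside, long side along y, z up.
- pocket_meter: black pocket meter lying on the bench, 140 x 75 x 25 mm. Bystander. Origin: centre of its underside, long side along x, z up.
- wrench: steel wrench lying on the bench, under 250 mm long and 30 mm high. Bystander. Origin: on its underside, length along x, z up.
Not all that is in view belongs to the job. What is shaped like the small_weight but orange is not meant.

How it is judged (in metres and radians):
On the way, in this order (a step that is already met when the one before it is completed fails the run):
1. the small weight stands released on the yellow pad, within 15 mm of its centre, with the other two still on the stand (horizontal distance between small_weight and yellow_pad below 0.015 m and z of small_weight in the frame of yellow_pad between 0.001 and 0.009 m and angle between small_weight's own z axis and vertical below 0.1 rad and linear speed of small_weight below 0.03 m/s and contact force between the fingers and small_weight below 0.2 N and horizontal distance between large_weight and stand below 0.03 m and horizontal distance between medium_weight and large_weight below 0.03 m), for 0.2 s.
2. the medium weight stands released on the green pad, within 15 mm of its centre, the small one on the yellow pad and the large one still on the stand (horizontal distance between small_weight and yellow_pad below 0.015 m and z of small_weight in the frame of yellow_pad between 0.001 and 0.009 m and angle between each of small_weight, medium_weight's own z axis and vertical below 0.1 rad and linear speed of each of small_weight, medium_weight below 0.03 m/s and contact force between the fingers and small_weight below 0.2 N and horizontal distance between medium_weight and green_pad below 0.015 m and z of medium_weight in the frame of green_pad between 0.001 and 0.009 m and contact force between the fingers and medium_weight below 0.2 N and horizontal distance between large_weight and stand below 0.03 m), for 0.2 s.
3. the large weight stands released on the carrier plate, within 12 mm of its centre, the other two still on their pads (horizontal distance between small_weight and yellow_pad below 0.015 m and z of small_weight in the frame of yellow_pad between 0.001 and 0.009 m and angle between each of small_weight, medium_weight, large_weight's own z axis and vertical below 0.1 rad and linear speed of each of small_weight, medium_weight, large_weight below 0.03 m/s and contact force between the fingers and small_weight below 0.2 N and horizontal distance between medium_weight and green_pad below 0.015 m and z of medium_weight in the frame of green_pad between 0.001 and 0.009 m and contact force between the fingers and medium_weight below 0.2 N and horizontal distance between large_weight and piston below 0.012 m and z of large_weight in the frame of piston between 0.086 and 0.094 m and contact force between the fingers and large_weight below 0.2 N), for 0.2 s.
4. the medium weight stands released on the stand, within 12 mm of its centre, the small one still on the yellow pad and the large one on the carrier plate (horizontal distance between small_weight and yellow_pad below 0.015 m and z of small_weight in the frame of yellow_pad between 0.001 and 0.009 m and angle between each of small_weight, medium_weight, large_weight's own z axis and vertical below 0.1 rad and linear speed of each of small_weight, medium_weight, large_weight below 0.03 m/s and contact force between the fingers and small_weight below 0.2 N and horizontal distance between medium_weight and stand below 0.012 m and z of medium_weight in the frame of stand between 0.016 and 0.024 m and contact force between the fingers and medium_weight below 0.2 N and horizontal distance between large_weight and piston below 0.012 m and z of large_weight in the frame of piston between 0.086 and 0.094 m and contact force between the fingers and large_weight below 0.2 N), for 0.2 s.
At the end, for the whole second after the job is handed in: the large weight lies flat on the carrier plate within 12 mm of its centre, the medium weight flat on the stand within 12 mm of its centre, and the small weight flat on the medium one within 10 mm of its centre; all released and at rest (horizontal distance between large_weight and piston below 0.012 m and z of large_weight in the frame of piston between 0.086 and 0.094 m and angle between each of large_weight, medium_weight, small_weight's own z axis and vertical below 0.1 rad and linear speed of each of large_weight, medium_weight, small_weight below 0.03 m/s and contact force between the fingers and large_weight below 0.2 N and horizontal distance between medium_weight and stand below 0.012 m and z of medium_weight in the frame of stand between 0.016 and 0.024 m and contact force between the fingers and medium_weight below 0.2 N and horizontal distance between small_weight and medium_weight below 0.01 m and z of small_weight in the frame of medium_weight between 0.02 and 0.028 m and contact force between the fingers and small_weight below 0.2 N); the robot touches nothing.
It fails at once if the calibrator, the pocket meter or the wrench is moved by more than 20 mm (distance of any of calibrator, pocket_meter, wrench from where it was at the start of the episode above 0.02 m).
It fails at once if a weight falls (over 0.45 m/s, a drop of about 10 mm, with the fingers off it) ((linear speed of small_weight above 0.45 m/s and contact force between the fingers and small_weight below 0.05 N) or (linear speed of medium_weight above 0.45 m/s and contact force between the fingers and medium_weight below 0.05 N) or (linear speed of large_weight above 0.45 m/s and contact force between the fingers and large_weight below 0.05 N)).
It also fails if it takes over 128 s, if anything falls off the work surface, if the arm or the gripper's body presses on something with over 40 N, if the wrist force passes 120 N, or if a joint passes its speed limit or range.

## Robot

A 6-joint arm with a two-finger parallel gripper is mounted at the origin on the work surface. World frame = base frame: x ahead of the robot, y to its left, z up, the work surface at z = 0. Lengths are in mm, angles in rad, forces in N, time in s.
With the tool pointing down it reaches from about 275 to 750 mm from the base axis. Payload 10.2 kg.
Tool frame: the origin (TCP) lies at the very end of the fingers, on their centre line; the grasp point (between the pads) lies 19 mm behind it; z points along the fingers, y is the line along which they close (so a half turn about z gives the same grasp; the last joint's range is limited). The gripper opens to 85 mm and grips with 20 to 120 N. Pads are 22 mm wide; open, the fingers measure 114 mm over their backs; the gripper's body (76 mm by 85 mm) begins 54 mm behind the grasp point. The pads swing forward as they close: fully open they stand 13 mm farther back than shut.
Start: joints at [-1.546, 0.313, 1.498, -0, 1.331, -0.223], TCP at [128.754, -508.973, 231.294] pointing down, gripper open.
Joint ranges: [-2.94, 2.94], [-0.97, 2.17], [0.19, 2.56], [-1.23, 4.37], [0.02, 3.11], [-2.88, 2.88]. Speed limits (rad/s): [2.39, 2.39, 3.01, 3.14, 3.14, 3.14].

## Interface

Orientations are given as a unit quaternion [w, x, y, z].
In Python, from rig import * gives the robot as it stands. The module is installed in compiled form; this text tells all that it offers.
- The arm moves only by the shell command python3 -m crank 'ROWS' [FORCE]. ROWS is JSON, a list that holds one entry, the list of rows, each a list of 7 numbers: the shift along the tool's x, y, z in units of 25 mm (1.0 is 25 mm), then the turn, a rotation vector about the tool's x, y, z in units of 8 degrees (1.0 is 8 degrees), then the finger opening in mm, from 0 to 85.4. A call has exactly 8 rows; each row shifts and turns the commanded pose from where the row before left it, along the tool's axes as they then stand; what a row does not reach is not made up. A row lasts 1/10 s, in which the tool goes at most 50 mm and 8.59 degrees, less where a joint would pass 70% of its speed; a pose out of reach is approached as far as the arm can. A call is refused whole if a number of a shift passes 1 or a number of a turn 1, either way. A call with a gripper value outside its range is refused whole. The fingers move at their own pace and stop on an object; FORCE is the grip in N (left out, the last holds). Time passes only in rows, so rows that do not move let the fingers close, or fill a call up. It gives the time, the measured TCP pose, the force, the opening and the grip force at its end, in the units of the state.
- sense(): the state, without advancing time (a new reading comes with each control period).
- capture(name): name is "side" or "top" or "wrist"; returns the picture (420x560x3 uint8, blue, green, red); there is no depth.
- camera_model(name): a dict with "fx", "fy", "cx", "cy" (pixels), "world_from_camera" (4x4, takes a point from camera to world coordinates); the wrist camera has in their place "T_tool_cam" (4x4, takes a point from camera to tool coordinates, whose origin is the TCP and whose axes are the flange's). Camera axes: x right, y up, looking along -z (the intrinsics and any distortion apply to the point x, -y, -z); pixel columns grow to the right and rows downward; lengths in mm; the calibration is good to about 2 mm. A picture is of the moment at which its call begins: read the wrist's pose just before it. camera_model takes no time and is no camera call.
- finish_job(): hands the job in; it is judged then, once.
The state is a dict: "time_s": time; "joints": joint angles; "dq": joint speeds; "tau": joint torques, N m; "eef_pos": TCP position; "ee_rot": TCP orientation; "force": force on the tool from outside, world axes, zero at the start; "wrist_torque": the same for the moment, N m; "grip_width": opening from 0.0 (shut) to 1.0 (fully open); "grip_force": force on a finger pad.
Only numpy, scipy, OpenCV 4.12 (cv2) and the standard library are available. Lean on these libraries where they do the work, as an engineer would, in place of code of your own. Each camera call takes 0.05 s, during which the arm holds its last target. There are 200 camera calls.

## Working session

There is one attempt and no reset: what is moved stays moved. The work goes in short steps, Python scripts to look and compute and a shell command to move; the robot and the scene stay as the last step left them, time stands still between calls to the robot, and variables do not carry over. Pictures are saved under pics/ and viewed, at most 16 in all, crops included, and the job is handed in when it is done.

```bash
mkdir -p pics; python3 - <<'E'
from rig import *
import cv2
s=sense();print(s)
for n in("side","top","wrist"):
    cv2.imwrite(f"pics/{n}0.png",capture(n));print(n,camera_model(n))
E
```

```text
{'time_s': 0.0, 'joints': array([-1.54638181e+00,  3.13451565e-01,  1.49842897e+00,  2.23961587e-05,
        1.33097086e+00, -2.23395133e-01]), 'dq': array([-0.00039383,  0.00049445,  0.00122147,  0.00206123, -0.00107617,
        0.00018803]), 'tau': array([-2.79606156e-04, -4.12271976e+01, -2.59740186e+01, -2.07291641e-04,
        4.17282747e-03,  1.02894086e-05]), 'eef_pos': array([ 128.76264642, -508.71170528,  230.73731951]), 'ee_rot': array([-6.25180521e-04,  9.92333746e-01,  1.23585360e-01,  7.33353979e-05]), 'force': array([-0.55224685, -0.26310102,  0.52718111]), 'wrist_torque': array([-0.0431908 , -0.05840848, -0.01733577]), 'grip_force': 0.0, 'grip_width': 0.9954346900241006}
side {'fx': 461.4002405219859, 'fy': 461.4002405219859, 'cx': 285.29533423367604, 'cy': 207.1234090061992, 'world_from_camera': array([[ 8.05143627e-01,  3.45263460e-01, -4.82220783e-01,
         1.29990017e+00],
       [-5.92879336e-01,  4.89701079e-01, -6.39286279e-01,
        -7.83105944e+02],
       [ 1.54218450e-02,  8.00616011e-01,  5.98979273e-01,
         7.28214378e+02],
       [ 0.00000000e+0
[... 294 characters left out ...]
-01, -2.92520544e-03, -1.53097629e-02,
        -6.16008779e+01],
       [-1.55856743e-02,  1.76290027e-01,  9.84214872e-01,
         1.39832419e+03],
       [ 0.00000000e+00,  0.00000000e+00,  0.00000000e+00,
         1.00000000e+00]])}
wrist {'fx': 294.3948123038871, 'fy': 294.3948123038871, 'cx': 280.5185549902194, 'cy': 209.00481075616307, 'T_tool_cam': array([[ 2.89338534e-05,  9.58252118e-01,  2.85924602e-01,
         7.26970154e+01],
       [ 9.99999819e-01,  1.44210082e-04, -5.84501869e-04,
         3.61687614e-01],
       [-6.01333364e-04,  2.85924567e-01, -9.58251940e-01,
        -1.42460322e+02],
       [ 0.00000000e+00,  0.00000000e+00,  0.00000000e+00,
         1.00000000e+00]])}
```

View pics/top0.png

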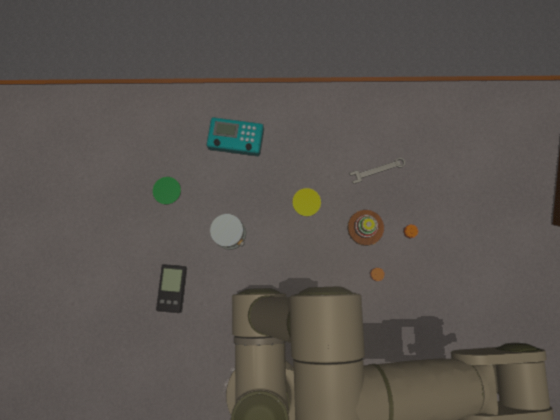

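View pics/side0.png

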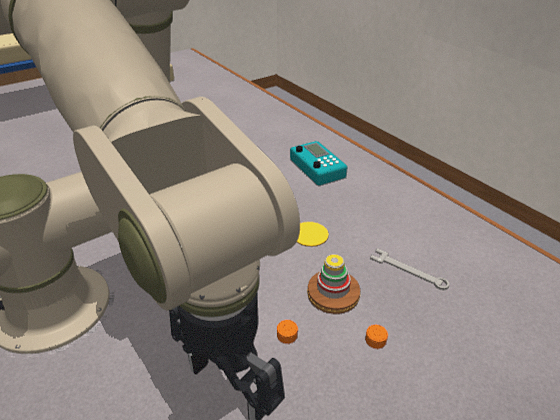

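The top view shows the stack at about (367,226), the yellow pad at (307,202), the green pad at (167,190), the carrier plate at (227,230) and two orange decoys at (411,231) and (377,274). The side view shows the stack at about (334,275), with the decoys in front of it.

```bash
cat > h.py <<'E'
from rig import *
import numpy as np, cv2
from scipy.spatial.transform import Rotation as R
def pose():
    s=sense(); q=s["ee_rot"]; T=np.eye(4); T[:3,:3]=R.from_quat([q[1],q[2],q[3],q[0]]).as_matrix(); T[:3,3]=s["eef_pos"]; return T
def snap(n):
    m=camera_model(n); T=pose()@m["T_tool_cam"] if n=="wrist" else m["world_from_camera"]
    return capture(n),m,T
def ray(m,T,uv):
    d=np.array([(uv[0]-m["cx"])/m["fx"],-(uv[1]-m["cy"])/m["fy"],-1.0]); return T[:3,3],T[:3,:3]@d
def onplane(m,T,uv,z):
    o,d=ray(m,T,uv); return o+d*(z-o[2])/d[2]
def cross(r1,r2):
    (a,u),(b,v)=r1,r2
    k=np.linalg.lstsq(np.c_[u,-v],b-a,rcond=None)[0]; p,q=a+k[0]*u,b+k[1]*v
    return (p+q)/2,np.linalg.norm(p-q)
HUE=dict(yellow=((24,110,90),(34,255,255)),green=((50,110,50),(75,255,255)),red=((0,130,60),(5,255,255)),red2=((174,130,60),(179,255,255)),
 brown=((4,80,50),(14,230,190)),grey=((0,0,140),(179,45,255)))
def blobs(img,col,amin=15):
    m=cv2.inRange(cv2.cvtColor(img,cv2.COLOR_BGR2HSV),*map(np.array,HUE[col]))
    cs=cv2.findContours(m,cv2.RETR_EXTERNAL,cv2.CHAIN_APPROX_NONE)[0]
    out=[]
    for c in sorted(cs,key=cv2.contourArea,reverse=True):
        if cv2.contourArea(c)<amin: continue
        h=cv2.convexHull(c)
        e=cv2.fitEllipse(h) if len(h)>5 else cv2.minAreaRect(h)
        out.append((np.round(e[0],1),np.round(e[1],1),cv2.contourArea(c),cv2.boundingRect(c),h))
    return out
def show(img,cols):
    for c in cols:
        for b in blobs(img,c)[:6]: print(c,*b[:4])
E
python3 - <<'E'
from h import *
for n in("top","side"):
    img,m,T=snap(n);print(n);show(img,["yellow","green","red","brown","grey"])
img,m,T=snap("top")
for k,uv,z in(("stack",(367,226),92),("stand",(366,227),20),("yp",(307,202),5),("gp",(167,190),5),("plate",(227,230),90),("dec1",(411,231),24),("dec2",(377,274),24),("calib",(236,136),40),("meter",(172,288),25),("wr1",(352,177),10),("wr2",(402,161),10)): print(k,onplane(m,T,uv,z).round(1))
E
```

```text
top
yellow [306.2 201.7] [27.9 28.7] 602.5 (292, 188, 29, 28)
yellow [368.4 223.6] [10.9 11.4] 89.5 (363, 218, 12, 12)
green [166.3 190.1] [25.8 27.4] 532.0 (153, 177, 27, 27)
brown [278.9  79.6] [  5.8 807.8] 1972.0 (0, 75, 560, 10)
brown [365.5 227.1] [35.2 36.4] 964.5 (348, 210, 36, 35)
brown [410.7 230.7] [13.8 14.8] 147.5 (404, 224, 15, 14)
brown [377.1 273.9] [13.8 14.4] 123.5 (370, 267, 15, 14)
side
yellow [310.8 233.4] [23.6 33.6] 529.0 (298, 222, 31, 24)
yellow [334.2 259.8] [10.8 16.5] 127.5 (326, 255, 17, 11)
green [334.  268.9] [14.8 22.7] 19.5 (323, 265, 23, 12)
green [333.  274.2] [13.5 24.5] 16.0 (321, 272, 25, 10)
red [333.7 277.6] [20.4 29.4] 38.5 (319, 273, 30, 16)
brown [-1440.5  -864. ] [  42.2 3502.1] 4784.0 (191, 48, 369, 216)
brown [333.6 289.2] [40.1 52.8] 783.5 (308, 272, 52, 38)
brown [18.5 77.1] [14.1 48. ] 216.0 (0, 69, 41, 17)
brown [375.8 337.1] [21.2 23.2] 112.5 (365, 331, 23, 18)
brown [287.3 334.4] [17.3 20.7] 106.0 (277, 330, 21, 14)
grey [377.9 215.1] [446.  555.6] 114125.0 (170, 0, 390, 420)
grey [ 84.  413.4] [158.9 226.4] 11469.0 (0, 321, 173, 99)
grey [ 35.9 146.4] [79.8 96.5] 4365.0 (0, 108, 81, 75)
grey [427.7 176.3] [ 13.1 405.8] 2438.5 (266, 87, 256, 142)
grey [ 96.3 249.8] [30.2 51.3] 951.5 (72, 232, 49, 35)
grey [21.5 85.5] [ 8.3 64.5] 264.0 (0, 78, 45, 16)
stack [ 481.5 -298.4   92. ]
stand [ 488.2 -308.3   20. ]
yp [ 569.5 -129.6    5. ]
gp [609.5 311.9   5. ]
plate [470.9 108.4  90. ]
dec1 [ 475.1 -443.6   24. ]
dec2 [ 345.8 -335.6   24. ]
calib [774.5  92.5  40. ]
meter [304.6 278.5  25. ]
wr1 [ 648.1 -271.6   10. ]
wr2 [ 699.5 -430.7   10. ]
```

View pics/wrist0.png

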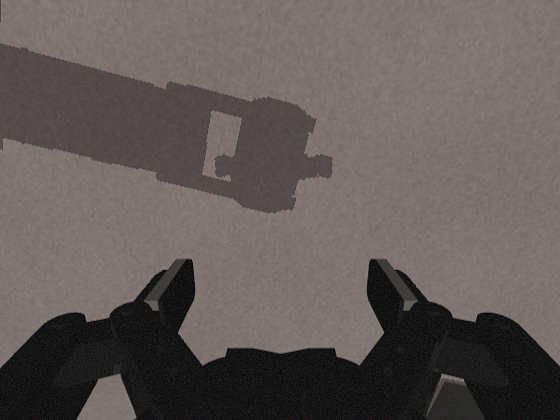

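The wrist view shows only bench and the arm's shadow. The finger tips are near (190,262) and (370,262). Next I square the tool with the world axes and go above the stack.

```bash
python3 -m crank '[[[0,0,0,0,0,1,85],[0,0,0,0,0,0.775,85],[1,-0.6,0,0,0,0,85],[1,-0.6,0,0,0,0,85],[1,-0.6,0,0,0,0,85],[1,-0.6,0,0,0,0,85],[1,-0.6,0,0,0,0,85],[1,-0.6,0,0,0,0,85]]]' 40
python3 -m crank '[[[1,-0.6,0,0,0,0,85],[1,-0.6,0,0,0,0,85],[1,-0.6,0,0,0,0,85],[1,-0.6,0,0,0,0,85],[1,-0.6,0,0,0,0,85],[1,-0.6,0,0,0,0,85],[1,-0.6,0,0,0,0,85],[0.8,-0.6,0,0,0,0,85]]]'
python3 - <<'E'
from h import *
print(pose().round(3))
img,m,T=snap("wrist");cv2.imwrite("pics/w1.png",img);show(img,["yellow","green","red","red2","brown"])
E
```

```text
time_s: 1.1
eef_pos: [279.7, -418.2, 231.3]
ee_rot: [-0.0, 1.0, -0.0, 0.0]
force: [-0.2, -0.7, -0.5]
grip_width: 0.991
grip_force: 0.0
time_s: 1.9
eef_pos: [474.9, -298.1, 231.1]
ee_rot: [-0.0, 1.0, 0.0, -0.0]
force: [-0.2, 0.8, -0.4]
grip_width: 0.999
grip_force: 0.0
[[   1.       0.      -0.     474.904]
 [   0.      -1.       0.    -298.121]
 [  -0.      -0.      -1.     231.13 ]
 [   0.       0.       0.       1.   ]]
yellow [137.   99.7] [72.5 84. ] 4689.5 (99, 60, 77, 81)
green [286.8 179.9] [42.9 44.8] 196.5 (265, 159, 45, 31)
red [287.8 174.6] [51.6 54. ] 183.0 (261, 149, 54, 36)
brown [289.4 170.1] [89.9 90.2] 6164.0 (245, 125, 90, 91)
brown [307.4 269.2] [21.2 27.2] 130.0 (295, 258, 27, 18)
brown [397.  180.5] [32.1 33.9] 129.5 (380, 164, 23, 33)
```

View pics/w1.png

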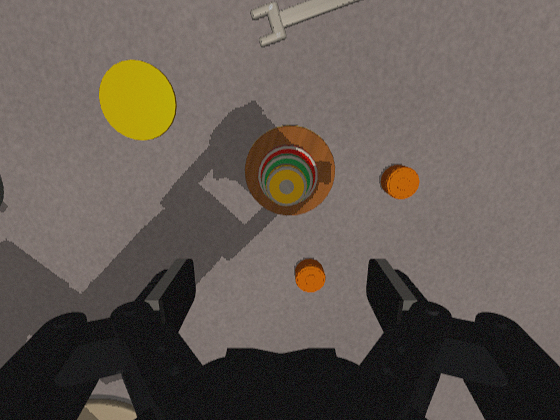

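The wrist view shows the stack: the small top at (286,186), the stand outline at (289,170) and the yellow pad at (137,100). The decoys are at (401,182) and (310,275).

```bash
sed -i 's/yellow=((24,110,90)/yellow=((20,110,90)/' h.py; python3 - <<'E'
from h import *
V={}
for n in("top","side","wrist"):
    img,m,T=snap(n);Y=[b for b in blobs(img,"yellow")];B=[b for b in blobs(img,"brown") if 500<b[2]<7000 and b[3][2]<110]
    if n=="side": B=[b for b in B if abs(b[0][0]-333)<9]
    Y=[b for b in Y if b[2]>60][:2]
    print(n,[b[:4] for b in Y],[b[:4] for b in B[:1]])
    V[n]=(m,T,Y,B)
r=lambda n,i:ray(*V[n][:2],V[n][2][i][0])
for a,b in(("top","wrist"),("side","wrist"),("top","side")):
    print(a,b,"pad",cross(r(a,0),r(b,0)),"small",cross(r(a,1),r(b,1)),"stand",cross(ray(*V[a][:2],V[a][3][0][0]),ray(*V[b][:2],V[b][3][0][0])))
for n in V: print(n,"pad",onplane(*V[n][:2],V[n][2][0][0],5),"small",onplane(*V[n][:2],V[n][2][1][0],94),"stand",onplane(*V[n][:2],V[n][3][0][0],18))
E
```

```text
top [(array([306.2, 201.6]), array([27.9, 28.8]), 603.5, (292, 188, 29, 28))] []
side [(array([309.7, 233.5]), array([24. , 36.7]), 660.0, (292, 222, 37, 24)), (array([334.2, 259.9]), array([11. , 16.7]), 131.5, (326, 255, 17, 11))] [(array([333.3, 289.5]), array([40.1, 53.7]), 774.5, (308, 272, 52, 38))]
wrist [(array([136.9,  98.7]), array([73.1, 84.6]), 4751.0, (99, 58, 78, 82)), (array([286. , 185.7]), array([33.8, 34.7]), 884.0, (269, 169, 35, 35))] [(array([289.3, 169.7]), array([90. , 90.3]), 6179.0, (245, 125, 90, 90))]Traceback (most recent call last):
  File "<stdin>", line 11, in <module>
  File "<stdin>", line 9, in <lambda>
IndexError: list index out of range
```

```bash
python3 - <<'E'
from h import *
ct,cs=[(camera_model(n),camera_model(n)["world_from_camera"]) for n in("top","side")]
cw=(camera_model("wrist"),pose()@camera_model("wrist")["T_tool_cam"])
P={"pad":((306.2,201.6),(310.8,233.4),(136.9,98.7),5),"small":((368.4,223.6),(334.2,259.9),(286,185.7),92),"stand":((365.5,227.1),(333.4,289.4),(289.3,169.7),18)}
for k,(t,s,w,z) in P.items():
    R_=[ray(*ct,t),ray(*cs,s),ray(*cw,w)]
    print(k)
    for n,i,j in(("ts",0,1),("tw",0,2),("sw",1,2)):
        p,e=cross(R_[i],R_[j]);print(n,p.round(1),round(e,1))
    for c,u in((ct,t),(cs,s),(cw,w)): print(onplane(*c,u,z).round(1))
img,m,T=snap("top");cv2.imwrite("pics/top1.png",img)
show(img,["green","grey"])
g=(166.3,190.1)
print("gp",onplane(*ct,g,5))
E
```

```text
pad
ts [ 5.731e+02 -1.282e+02  3.000e-01] 3.2
tw [ 572.1 -127.5   -2.1] 0.1
sw [ 572.  -130.8    3.5] 1.6
[ 570.8 -127.1    5. ]
[ 571. -133.    5.]
[ 571.5 -130.7    5. ]
small
ts [ 488.5 -302.7   92.4] 0.3
tw [ 487.4 -303.4   95.2] 2.8
sw [ 486.7 -304.7   94.9] 0.0
[ 488.5 -302.7   92. ]
[ 489.  -302.5   92. ]
[ 486.1 -304.8   92. ]
stand
ts [ 489.4 -308.5   11.8] 0.8
tw [ 489.  -309.6    8.9] 1.8
sw [ 489.  -310.    13.2] 0.8
[ 488.2 -307.1   18. ]
[ 485.5 -312.8   18. ]
[ 490.  -310.1   18. ]
green [166.2 190. ] [26.  27.3] 534.0 (153, 177, 27, 27)
gp [609.20134706 314.10508449   5.        ]
```

```bash
python3 -m crank '[[[0.24,0.13,0.6,0,0,0,85],[0.24,0.12,0.6,0,0,0,85],[0,0,0.6,0,0,0,85],[0,0,0.6,0,0,0,85],[0,0,0.6,0,0,0,85],[0,0,0.6,0,0,0,85],[0,0,0,0,0,0,85],[0,0,0,0,0,0,85]]]'
python3 - <<'E'
from h import *
print(pose()[:3,3])
img,m,T=snap("wrist");cv2.imwrite("pics/w2.png",img)
show(img,["yellow","green","red","brown"])
print(onplane(m,T,blobs(img,"yellow")[0][0],94))
E
```

```text
time_s: 2.95
eef_pos: [485.6, -305.5, 140.7]
ee_rot: [-0.0, 1.0, -0.0, -0.0]
force: [0.6, -0.0, 0.3]
grip_width: 0.999
grip_force: 0.0
[ 485.632416   -305.47483604  140.7213069 ]
yellow [ 83.1 104.6] [ 93.7 113.7] 8208.5 (32, 52, 103, 106)
yellow [277.7 229.3] [45.9 49. ] 1709.5 (254, 207, 49, 46)
yellow [277.4 226.1] [54.8 57.5] 62.0 (249, 199, 57, 33)
green [279.6 216.6] [58.2 61.7] 444.5 (249, 188, 62, 41)
green [279.8 205.4] [49.6 62.3] 26.0 (252, 181, 56, 14)
red [281.3 205.8] [68.1 72.6] 437.5 (245, 172, 73, 43)
brown [284.3 196.4] [114.4 117.8] 4741.5 (226, 139, 118, 115)
brown [420.7 208.2] [36.9 41.1] 296.5 (402, 188, 31, 41)
brown [308.7 315.9] [24.9 33.4] 273.0 (292, 303, 34, 21)
[ 568.09000621 -186.26521298   94.        ]
```

View pics/w2.png

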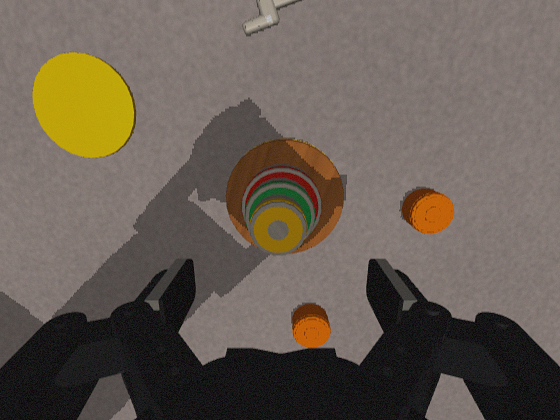

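The small top's ring is centred at (278,229), and the green and red rings lie behind it at (280,217) and (281,206).

```bash
python3 - <<'E'
from h import *
m=camera_model("wrist");A=pose()@m["T_tool_cam"];T0=pose();T0[:3,3]=[474.904,-298.121,231.13];B=T0@m["T_tool_cam"]
for k,a,b,z in(("small",(277.7,229.3),(286,185.7),94),("medium",(279.6,216.6),(286.8,179.9),70),("large",(281.3,205.8),(287.8,174.6),46),("stand",(284.3,196.4),(289.3,169.7),16),("pad",(83.1,104.6),(136.9,98.7),5)):
    print(k,cross(ray(m,A,a),ray(m,B,b)),onplane(m,A,a,z).round(1),onplane(m,B,b,z).round(1))
E
```

```text
small (array([ 488.33427178, -304.06439317,   96.21640823]), np.float64(0.22213425943234694)) [ 487.5 -304.2   94. ] [ 487.9 -304.    94. ]
medium (array([ 489.02751623, -305.34221211,   70.57367547]), np.float64(0.14644307852773986)) [ 488.8 -305.4   70. ] [ 488.9 -305.3   70. ]
large (array([ 490.03549107, -306.87951646,   44.30480586]), np.float64(0.15736740304163954)) [ 490.5 -306.8   46. ] [ 490.3 -306.9   46. ]
stand (array([ 490.94529631, -309.61398026,   15.23661983]), np.float64(0.2283189280383502)) [ 491.1 -309.7   16. ] [ 491.1 -309.5   16. ]
pad (array([ 572.95183147, -130.86110434,    6.62915814]), np.float64(0.15971150843005782)) [ 573.  -129.8    5. ] [ 573.1 -130.1    5. ]
```

```bash
python3 -m crank '[[[0.08,-0.06,0.5,0,0,0,85],[0,0,0.6,0,0,0,85],[0,0,0.6,0,0,0,85],[0,0,0.6,0,0,0,85],[0,0,0.55,0,0,0,85],[0,0,0,0,0,0,60],[0,0,0,0,0,0,36],[0,0,0,0,0,0,36]]]' 40
python3 -m crank '[[[0,0,0,0,0,0,36],[0,0,0,0,0,0,36],[0,0,0,0,0,0,36],[0,0,0,0,0,0,36],[0,0,-0.1,0,0,0,36],[0,0,-0.2,0,0,0,36],[0,0,-0.4,0,0,0,36],[0,0,-0.5,0,0,0,36]]]'
python3 - <<'E'
from h import *
print(pose()[:3,3])
img,m,T=snap("wrist");cv2.imwrite("pics/w3.png",img)
show(img,["yellow","green"])
E
```

```text
time_s: 3.8
eef_pos: [488.1, -304.0, 70.8]
ee_rot: [0.001, 1.0, -0.0, 0.001]
force: [-0.7, 0.7, 0.1]
grip_width: 0.507
grip_force: 0.0
time_s: 4.6
eef_pos: [487.6, -303.6, 100.7]
ee_rot: [-0.0, 1.0, -0.0, -0.0]
force: [0.2, 0.2, -2.8]
grip_width: 0.453
grip_force: 40.4
[ 487.60832961 -303.63976549  100.67924004]
yellow [ 52.8 103.9] [109.1 135.5] 11090.5 (0, 42, 115, 124)
yellow [280.5 287.1] [64.5 73. ] 3615.5 (244, 255, 74, 65)
yellow [280.4 277.1] [74.6 82.5] 397.5 (239, 240, 84, 35)
green [282.2 238.9] [68.5 74.4] 1685.5 (245, 205, 75, 49)
green [282.  233.3] [75.3 81.6] 91.5 (242, 196, 79, 31)
```

View pics/w3.png

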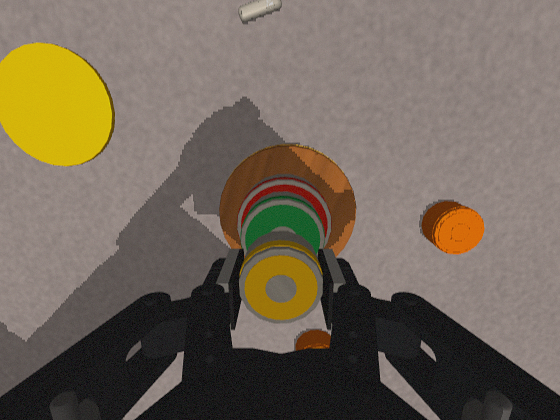

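The small weight is lifted and sits level in the jaws, its ring centred at (280.5,287). The medium and large weights are still on the stand.

```bash
python3 - <<'E'
from h import *
m=camera_model("wrist");T=pose()@m["T_tool_cam"]
p=onplane(m,T,(280.5,287.1),124.2);print(p,p-pose()[:3,3]); print("pad",onplane(m,T,(52.8,103.9),5))
E
```

```text
[ 486.9508539  -304.75331346  124.2       ] [-1.5921946  -0.34999452 20.99126232]
pad [ 574.3316685  -129.81994419    5.        ]
```

```bash
python3 -m crank '[[[0.3,-0.5,0,0,0,0,36],[0.5,-1,0,0,0,0,36],[0.5,-1,0,0,0,0,36],[0.5,-1,0,0,0,0,36],[0.5,-1,0,0,0,0,36],[0.5,-1,0,0,0,0,36],[0.4,-1,0,0,0,0,36],[0.2,-0.45,0,0,0,0,36]]]'
python3 -m crank '[[[0,0,0.3,0,0,0,36],[0,0,0.4,0,0,0,36],[0,0,0.4,0,0,0,36],[0,0,0.4,0,0,0,36],[0,0,0.2,0,0,0,36],[0,0,0,0,0,0,36],[0,0,0,0,0,0,36],[0,0,0,0,0,0,36]]]'
python3 - <<'E'
from h import *
for i in range(2):
  print(pose()[:3,3]);img,m,T=snap("wrist")
cv2.imwrite("pics/w4.png",img)
show(img,["yellow","green"])
E
```

```text
time_s: 5.45
eef_pos: [573.3, -127.1, 99.7]
ee_rot: [-0.0, 1.0, 0.001, -0.0]
force: [-0.3, 0.2, -1.4]
grip_width: 0.456
grip_force: 40.5
time_s: 6.25
eef_pos: [573.0, -130.2, 58.0]
ee_rot: [0.0, 1.0, -0.0, 0.0]
force: [-0.8, 0.7, -2.1]
grip_width: 0.456
grip_force: 40.5
[ 573.01186107 -130.15839214   57.99827881]
[ 572.98990643 -130.10509403   57.99268027]
yellow [278.4 223.4] [108.6 127. ] 7530.5 (216, 168, 126, 90)
yellow [280.5 287.2] [64.7 72.9] 3615.0 (244, 255, 74, 65)
yellow [280.6 275.5] [70.8 81.5] 360.5 (240, 240, 82, 35)
green [548.5 372.2] [13.8 34. ] 274.5 (534, 361, 26, 23)
green [556.5 390. ] [10.  5.] 27.5 (554, 385, 6, 11)
```

View pics/w4.png

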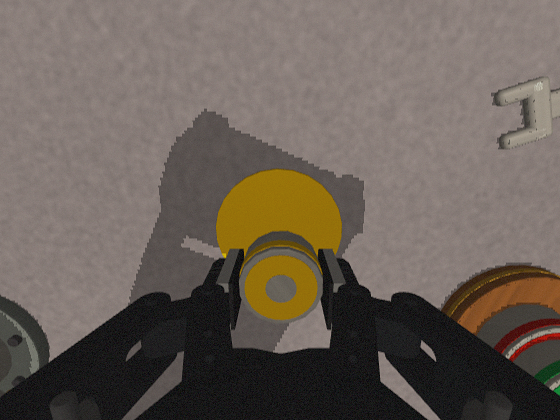

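The weight is held over the pad. The pad's top edge is at (279,168) and its side edges are at columns 216 and 342. The weight's ring is at (280.5,287).

```bash
python3 - <<'E'
from h import *
m=camera_model("wrist");T=pose()@m["T_tool_cam"];t=pose()[:3,3]
for z in(81,82.5): print(onplane(m,T,(280.5,287.2),z)-t)
print("pad far edge",onplane(m,T,(279,168.5),5),"sides",onplane(m,T,(216,223),5),onplane(m,T,(342,223),5),onplane(m,T,(278.4,223.4),5))
E
```

```text
[-0.37038275 -0.39121981 23.01783411]
[ 0.54657565 -0.38963994 24.51783411]
pad far edge [ 615.62460284 -129.5622304     5.        ] sides [577.25741743 -85.24431002   5.        ] [ 577.21969017 -173.78808358    5.        ] [ 576.9411511  -129.08250228    5.        ]
```

```bash
python3 -m crank '[[[-0.04,0,0.5,0,0,0,36],[0,0,0.6,0,0,0,36],[0,0,0.5,0,0,0,36],[0,0,0.3,0,0,0,36],[0,0,0.1,0,0,0,36],[0,0,0.04,0,0,0,36],[0,0,0.03,0,0,0,36],[0,0,0,0,0,0,36]]]'
python3 -m crank '[[[0,0,0,0,0,0,36],[0,0,0,0,0,0,36],[0,0,0.02,0,0,0,36],[0,0,0,0,0,0,36],[0,0,0.02,0,0,0,36],[0,0,0,0,0,0,36],[0,0,0,0,0,0,36],[0,0,0,0,0,0,36]]]'
```

```text
time_s: 7.15
eef_pos: [572.1, -130.1, 6.2]
ee_rot: [0.0, 1.0, 0.0, 0.0]
force: [0.3, -0.0, -1.7]
grip_width: 0.457
grip_force: 40.6
time_s: 7.95
eef_pos: [572.0, -130.1, 6.1]
ee_rot: [0.0, 1.0, 0.0, 0.0]
force: [-4.1, 1.6, 9.7]
grip_width: 0.451
grip_force: 41.7
```

```bash
python3 -m crank '[[[0,0,-0.02,0,0,0,46],[0,0,0,0,0,0,60],[0,0,0,0,0,0,85],[0,0,0,0,0,0,85],[0,0,0,0,0,0,85],[0,0,-0.3,0,0,0,85],[0,0,-0.7,0,0,0,85],[0,0,-1,0,0,0,85]]]'
python3 -m crank '[[[0,0,-1,0,0,0,85],[0,0,-0.9,0,0,0,85],[-0.4,1,0,0,0,0,85],[-0.5,1,0,0,0,0,85],[-0.5,1,0,0,0,0,85],[-0.5,1,0,0,0,0,85],[-0.5,1,0,0,0,0,85],[-0.5,1,0,0,0,0,85]]]'
python3 -m crank '[[[-0.4,1,0,0,0,0,85],[0,0,0,0,0,0,85],[0,0,0,0,0,0,85],[0,0,0,0,0,0,85],[0,0,0,0,0,0,85],[0,0,0,0,0,0,85],[0,0,0,0,0,0,85],[0,0,0,0,0,0,85]]]'
python3 - <<'E'
from h import *
print(pose()[:3,3])
img,m,T=snap("wrist");cv2.imwrite("pics/w5.png",img)
show(img,["yellow","green","red","brown"])
img,m,T=snap("top");cv2.imwrite("pics/top2.png",img);show(img,["yellow"])
E
```

```text
time_s: 8.75
eef_pos: [571.2, -129.8, 55.4]
ee_rot: [-0.0, 1.0, -0.0, -0.001]
force: [-0.1, -0.6, 0.1]
grip_width: 0.991
grip_force: 0.0
time_s: 9.55
eef_pos: [498.7, -281.0, 103.4]
ee_rot: [0.0, 1.0, -0.0, 0.0]
force: [0.2, 0.3, 0.4]
grip_width: 0.994
grip_force: 0.0
time_s: 10.35
eef_pos: [489.4, -304.8, 102.8]
ee_rot: [-0.0, 1.0, 0.0, -0.0]
force: [-0.3, 0.7, -0.5]
grip_width: 0.995
grip_force: 0.0
[ 489.35983279 -304.78287605  102.80248916]
yellow [ 53.9 106.6] [107.6 133.6] 10817.5 (0, 46, 115, 122)
green [280.4 240.5] [67.9 73.6] 3842.5 (244, 207, 74, 68)
green [280.5 232.7] [70.5 79. ] 92.5 (243, 198, 76, 25)
red [282.3 225.8] [79.4 85. ] 640.0 (240, 186, 86, 52)
red [292.5 185.6] [10.6 38. ] 22.0 (275, 179, 37, 12)
brown [285.6 212. ] [129.5 135.2] 6036.5 (218, 147, 136, 130)
brown [442.  222.3] [39.4 48.9] 419.0 (419, 202, 43, 40)
brown [313.6 344.4] [29.8 39. ] 390.0 (294, 330, 41, 21)
yellow [306.2 201.6] [27.9 28.8] 602.5 (292, 188, 29, 28)
```

View pics/w5.png

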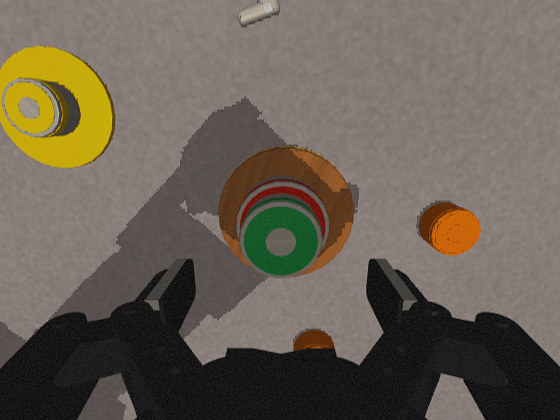

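The small weight stands upright on the yellow pad, its top centred near (29,107). The medium's green top is at (280,240).

```bash
python3 - <<'E'
from h import *
m=camera_model("wrist");T=pose()@m["T_tool_cam"]
for k,u,z in(("small",(29,107.5),29),("pad",(53.9,106.6),5),("medium",(280.4,240.5),70),("large",(282.3,225.8),46),("stand",(285.6,212),16)): print(k,onplane(m,T,u,z).round(1))
print(pose()[:3,3])
E
```

```text
small [ 571.2 -130.7   29. ]
pad [ 572.9 -130.6    5. ]
medium [ 488.7 -305.3   70. ]
large [ 490.1 -306.6   46. ]
stand [ 491.2 -309.5   16. ]
[ 489.29187186 -304.89061453  102.78798092]
```

```bash
python3 -m crank '[[[-0.02,0.02,0.5,0,0,0,85],[0,0,0.6,0,0,0,85],[0,0,0.6,0,0,0,85],[0,0,0.4,0,0,0,85],[0,0,0.2,0,0,0,85],[0,0,0,0,0,0,66],[0,0,0,0,0,0,50],[0,0,0,0,0,0,50]]]' 60
python3 -m crank '[[[0,0,0,0,0,0,50],[0,0,0,0,0,0,50],[0,0,0,0,0,0,50],[0,0,-0.1,0,0,0,50],[0,0,-0.3,0,0,0,50],[0,0,-0.6,0,0,0,50],[0,0,-1,0,0,0,50],[0,0,-1,0,0,0,50]]]'
python3 -m crank '[[[0,0,-1,0,0,0,50],[0,0,-0.8,0,0,0,50],[0,0,0,0,0,0,50],[0,0,0,0,0,0,50],[0,0,0,0,0,0,50],[0,0,0,0,0,0,50],[0,0,0,0,0,0,50],[0,0,0,0,0,0,50]]]'
python3 - <<'E'
from h import *
print(pose()[:3,3])
img,m,T=snap("wrist");cv2.imwrite("pics/w6.png",img)
show(img,["green","red","brown"])
E
```

```text
time_s: 11.25
eef_pos: [489.1, -305.6, 46.3]
ee_rot: [0.0, 1.0, 0.0, 0.0]
force: [-0.9, 2.0, 3.1]
grip_width: 0.611
grip_force: 63.7
time_s: 12.05
eef_pos: [488.4, -305.3, 121.0]
ee_rot: [-0.0, 1.0, -0.0, -0.0]
force: [1.8, -0.2, -3.8]
grip_width: 0.613
grip_force: 63.8
time_s: 12.85
eef_pos: [488.7, -305.4, 164.9]
ee_rot: [-0.0, 1.0, -0.0, -0.0]
force: [0.0, 0.6, -5.4]
grip_width: 0.609
grip_force: 63.9
[ 488.66170355 -305.40518652  164.88682095]
green [280.5 286.9] [ 91.3 103.5] 7292.0 (229, 242, 104, 91)
green [280.4 278.3] [103.2 113.3] 363.0 (225, 227, 111, 42)
red [281.2 202.6] [63.8 66.4] 2684.5 (248, 171, 67, 54)
brown [284.  193.3] [105.8 108.1] 3807.0 (230, 140, 109, 94)
brown [405.4 200.4] [21.3 34.8] 157.0 (393, 186, 25, 31)
```

```bash
python3 -m crank '[[[0,-0.5,0,0,0,0,50],[0.2,-1,0,0,0,0,50],[0.2,-1,0,0,0,0,50],[0.2,-1,0,0,0,0,50],[0.2,-1,0,0,0,0,50],[0.2,-1,0,0,0,0,50],[0.2,-1,0,0,0,0,50],[0.2,-1,0,0,0,0,50]]]'
python3 -m crank '[[[0.2,-1,0,0,0,0,50],[0.2,-1,0,0,0,0,50],[0.2,-1,0,0,0,0,50],[0.2,-1,0,0,0,0,50],[0.2,-1,0,0,0,0,50],[0.2,-1,0,0,0,0,50],[0.2,-1,0,0,0,0,50],[0.2,-1,0,0,0,0,50]]]'
python3 -m crank '[[[0.2,-1,0,0,0,0,50],[0.2,-1,0,0,0,0,50],[0.2,-1,0,0,0,0,50],[0.2,-1,0,0,0,0,50],[0.2,-1,0,0,0,0,50],[0.2,-1,0,0,0,0,50],[0.2,-1,0,0,0,0,50],[0.2,-1,0,0,0,0,50]]]'
python3 -m crank '[[[0.2,-0.8,0.2,0,0,0,50],[0,-0.4,0.4,0,0,0,50],[0,0,0.4,0,0,0,50],[0,0,0.4,0,0,0,50],[0,0,0.2,0,0,0,50],[0,0,0,0,0,0,50],[0,0,0,0,0,0,50],[0,0,0,0,0,0,50]]]'
python3 - <<'E'
from h import *
print(pose()[:3,3])
img,m,T=snap("wrist");cv2.imwrite("pics/w7.png",img)
show(img,["green"])
img,m,T=snap("side");cv2.imwrite("pics/s7.png",img);show(img,["green","red"])
E
```

```text
time_s: 13.7
eef_pos: [523.6, -116.1, 165.4]
ee_rot: [-0.0, 1.0, 0.0, 0.0]
force: [0.9, 0.3, -4.9]
grip_width: 0.61
grip_force: 63.9
time_s: 14.5
eef_pos: [563.3, 83.8, 165.4]
ee_rot: [-0.0, 1.0, 0.0, -0.0]
force: [0.5, -0.7, -4.4]
grip_width: 0.609
grip_force: 63.9
time_s: 15.3
eef_pos: [603.1, 283.7, 165.2]
ee_rot: [-0.0, 1.0, 0.0, -0.0]
force: [0.5, -0.3, -3.9]
grip_width: 0.611
grip_force: 63.9
time_s: 16.1
eef_pos: [609.1, 311.8, 126.0]
ee_rot: [-0.0, 1.0, -0.0, 0.001]
force: [0.1, 0.1, -3.6]
grip_width: 0.612
grip_force: 63.9
[609.12089616 311.76175404 125.99822722]
green [280.5 286.8] [ 91.2 103.5] 7292.5 (229, 242, 104, 91)
green [279.2 199.8] [92.1 96. ] 5469.0 (232, 154, 96, 78)
green [280.4 277.1] [100.8 112.7] 362.0 (225, 227, 111, 42)
green [229.8 153.9] [14.7 28.4] 307.5 (216, 147, 29, 15)
green [225.6 109.9] [ 6.4 13.5] 21.0 (219, 107, 10, 7)
red [333.7 277.5] [20.7 29.4] 449.0 (319, 267, 30, 22)
```

View pics/w7.png

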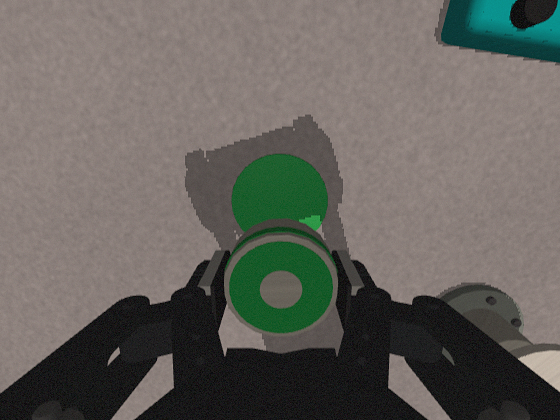

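The medium is held level, with its ring at (280.5,287). The green pad lies behind it, centred at about (279,200), with its top edge at row 154 and its sides at columns 232 and 328.

```bash
python3 - <<'E'
from h import *
m=camera_model("wrist");T=pose()@m["T_tool_cam"];t=pose()[:3,3]
for n,u in(("ell",(279.2,199.8)),("far",(279.5,153.5)),("l",(231.5,200)),("r",(328.2,200))): print(n,onplane(m,T,u,5).round(1))
print("med",onplane(m,T,(280.5,286.8),t[2]+1.1+24),t)
E
```

```text
ell [612.3 312.6   5. ]
far [654.6 312.3   5. ]
l [612.1 356.8   5. ]
r [612.1 267.3   5. ]
med [610.11716878 311.51833452 150.93382784] [609.01324754 311.92228139 125.83382784]
```

```bash
python3 -m crank '[[[0,-0.02,0.4,0,0,0,50],[0,0,0.8,0,0,0,50],[0,0,0.9,0,0,0,50],[0,0,0.9,0,0,0,50],[0,0,0.9,0,0,0,50],[0,0,0.6,0,0,0,50],[0,0,0.2,0,0,0,50],[0,0,0.08,0,0,0,50]]]'
python3 -m crank '[[[0,0,0,0,0,0,50],[0,0,0,0,0,0,50],[0,0,0.02,0,0,0,50],[0,0,0,0,0,0,50],[0,0,0.02,0,0,0,50],[0,0,0,0,0,0,50],[0,0,0,0,0,0,50],[0,0,0,0,0,0,50]]]'
```

```text
time_s: 17.0
eef_pos: [608.8, 312.5, 5.7]
ee_rot: [-0.0, 1.0, -0.0, -0.0]
force: [0.7, -0.2, -4.0]
grip_width: 0.61
grip_force: 64.1
time_s: 17.8
eef_pos: [609.0, 312.6, 5.3]
ee_rot: [-0.0, 1.0, 0.0, 0.0]
force: [-1.8, -0.9, 2.3]
grip_width: 0.611
grip_force: 64.6
```

```bash
python3 -m crank '[[[0,0,0,0,0,0,60],[0,0,0,0,0,0,70],[0,0,0,0,0,0,85],[0,0,0,0,0,0,85],[0,0,0,0,0,0,85],[0,0,-0.3,0,0,0,85],[0,0,-0.7,0,0,0,85],[0,0,-1,0,0,0,85]]]'
python3 -m crank '[[[0,0,-1,0,0,0,85],[0,0,-1,0,0,0,85],[0,0,-1,0,0,0,85],[0,0,-1,0,0,0,85],[0,0,-1,0,0,0,85],[0,0,-1,0,0,0,85],[0,0,0,0,0,0,85],[0,0,0,0,0,0,85]]]'
python3 - <<'E'
from h import *
print(pose()[:3,3])
img,m,T=snap("wrist");cv2.imwrite("pics/w8.png",img);show(img,["green"])
E
python3 -m crank '[[[-0.4,0.6,0,0,0,0,85],[-0.7,1,0,0,0,0,85],[-0.7,1,0,0,0,0,85],[-0.7,1,0,0,0,0,85],[-0.7,1,0,0,0,0,85],[-0.7,1,0,0,0,0,85],[-0.7,1,0,0,0,0,85],[-0.7,1,0,0,0,0,85]]]'
python3 -m crank '[[[-0.2,0.6,-1,0,0,0,85],[0,0,-1,0,0,0,85],[0,0,-1,0,0,0,85],[0,0,-1,0,0,0,85],[0,0,0,0,0,0,85],[0,0,0,0,0,0,85],[0,0,0,0,0,0,85],[0,0,0,0,0,0,85]]]'
python3 - <<'E'
from h import *
print(pose()[:3,3])
img,m,T=snap("wrist");cv2.imwrite("pics/w9.png",img)
E
```

```text
time_s: 18.6
eef_pos: [608.5, 312.4, 55.7]
ee_rot: [0.0, 1.0, -0.0, -0.001]
force: [0.4, 0.6, -0.5]
grip_width: 0.996
grip_force: 0.0
time_s: 19.4
eef_pos: [608.8, 312.5, 205.9]
ee_rot: [-0.0, 1.0, -0.0, 0.001]
force: [-0.1, 0.4, -0.4]
grip_width: 0.999
grip_force: 0.0
[608.76129381 312.52236532 205.86241785]
green [280.1 183. ] [73.4 74.8] 4222.5 (243, 147, 75, 74)
time_s: 20.25
eef_pos: [474.9, 121.6, 203.9]
ee_rot: [0.0, 1.0, 0.0, -0.001]
force: [0.9, 0.1, 0.8]
grip_width: 0.997
grip_force: 0.0
time_s: 21.05
eef_pos: [470.9, 107.5, 303.7]
ee_rot: [-0.0, 1.0, -0.0, -0.001]
force: [0.8, 0.7, 0.6]
grip_width: 0.994
grip_force: 0.0
[470.92960676 107.52365447 303.68715848]
```

```bash
python3 -c "
import cv2,numpy as np
a=cv2.imread('pics/w8.png')[:,:];b=cv2.imread('pics/w9.png')
cv2.imwrite('pics/c89.png',cv2.resize(np.hstack([a,b]),(800,300)))
print(cv2.cvtColor(b,cv2.COLOR_BGR2HSV)[[209,209,50],[280,300,60]])"
```

```text
[[ 30  23 179]
 [ 10  35 110]
 [  9  29 123]]
```

View pics/c89.png

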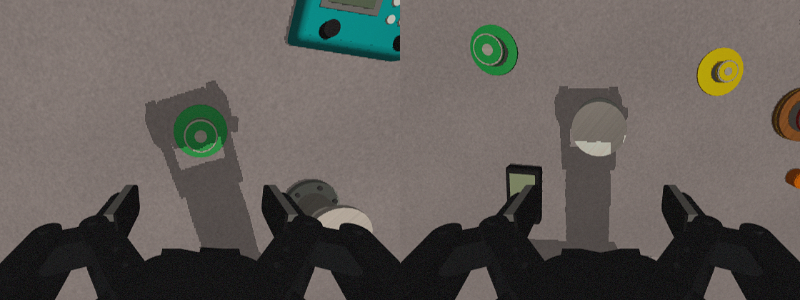

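Left: the medium is centred on the green pad at about (281,189) in full-size pixels. Right: the carrier plate is at about (278,180), partly in shadow. I segment it by hue, from a second height as well.

```bash
sed -i 's/grey=((0,0,140),(179,45,255))/grey=((20,10,70),(45,60,255))/' h.py; python3 - <<'E'
from h import *
print(pose()[:3,3]);img,m,T=snap("wrist");show(img,["grey"])
E
python3 -m crank '[[[0,0,0.5,0,0,0,85],[0,0,1,0,0,0,85],[0,0,1,0,0,0,85],[0,0,1,0,0,0,85],[0,0,0.5,0,0,0,85],[0,0,0,0,0,0,85],[0,0,0,0,0,0,85],[0,0,0,0,0,0,85]]]'
python3 - <<'E'
from h import *
print(pose()[:3,3]);img,m,T=snap("wrist");show(img,["grey"])
img,m,T=snap("top");show(img,["grey"])
E
```

```text
[471.01958442 107.52904073 303.89368022]
grey [271.3 198.7] [36.9 55. ] 631.0 (245, 196, 52, 23)
grey [171.5 252.7] [15.2 39.4] 90.0 (153, 242, 36, 21)
grey [279.  146.6] [18.7 38.9] 68.0 (259, 137, 40, 11)
grey [181.7 249.2] [11.9 15.6] 30.0 (174, 244, 15, 10)
grey [409.2 303.8] [ 9.1 15.2] 23.0 (403, 300, 14, 10)
grey [157.  266.2] [ 5.5 16.7] 15.5 (154, 258, 7, 17)
time_s: 21.95
eef_pos: [471.7, 107.5, 205.7]
ee_rot: [0.0, 1.0, -0.0, 0.001]
force: [0.6, 0.1, -0.9]
grip_width: 0.993
grip_force: 0.0
[471.6814647  107.5179918  205.68222261]
grey [274.8 164.4] [39.9 66.6] 238.0 (242, 144, 68, 23)
grey [134.3 285.7] [21.  32.9] 57.5 (121, 275, 22, 25)
grey [409.2 302.9] [11.5 14.1] 49.0 (403, 300, 14, 10)
grey [260.3 232.8] [ 9.9 16.3] 31.5 (252, 230, 18, 12)
grey [226.  129.5] [15.7 25.5] 217.5 (214, 123, 24, 14)
grey [165.9 278.4] [10.5 26.9] 127.5 (161, 268, 11, 23)
grey [372.5 171.1] [13.7 58.5] 118.5 (350, 160, 50, 23)
grey [164.4 188.9] [4.5 5.4] 16.5 (162, 187, 6, 5)
```

```bash
python3 - <<'E'
from h import *
print(pose()[:3,3]);b,m,T=snap("wrist");cv2.imwrite("pics/w10.png",b)
for n in("w9","w10"):
    img=cv2.imread(f"pics/{n}.png");lab=cv2.cvtColor(cv2.medianBlur(img,7),cv2.COLOR_BGR2LAB)
    a=lab[...,1];print(n,"plate",lab[180,265],"bench",lab[100,330],lab[120,250])
    mk=((a<129.5)&(lab[...,0]>70)).astype(np.uint8)*255
    cv2.imwrite(f"pics/m{n}.png",mk)
    mk=cv2.morphologyEx(mk,cv2.MORPH_CLOSE,np.ones((9,9)))
    for c in sorted(cv2.findContours(mk,0,1)[0],key=cv2.contourArea)[-4:]:
        h=cv2.convexHull(c); print(cv2.contourArea(c),cv2.boundingRect(c),cv2.fitEllipse(h) if len(h)>5 else "")
a,b,c=[cv2.imread(f"pics/{x}.png") for x in("w10","mw9","mw10")]
cv2.imwrite("pics/c10.png",cv2.resize(np.hstack([a,b,c]),(800,200)))
E
```

```text
[471.59661654 107.53658851 205.55251672]
w9 plate [120 129 133] bench [123 131 132] [124 131 132]
751.0 (148, 243, 41, 31) ((165.5937042236328, 256.32061767578125), (29.611835479736328, 46.33082962036133), 71.41798400878906)
3441.0 (415, 66, 67, 69) ((447.48455810546875, 99.95858764648438), (61.808536529541016, 72.5904312133789), 38.84572982788086)
3908.5 (96, 33, 71, 75) ((130.6708984375, 69.43672180175781), (66.13923645019531, 77.79878997802734), 147.7813720703125)
5528.0 (225, 124, 93, 112) ((274.630126953125, 177.7996063232422), (93.39938354492188, 110.51591491699219), 160.70687866210938)
w10 plate [121 130 134] bench [121 131 132] [126 132 132]
569.0 (114, 275, 37, 29) ((129.91102600097656, 286.7980041503906), (26.660533905029297, 40.65094757080078), 59.38734817504883)
5783.5 (453, 51, 87, 89) ((495.7283630371094, 94.98257446289062), (78.34025573730469, 95.92288208007812), 41.30998611450195)
6567.0 (41, 7, 91, 97) ((85.8470458984375, 55.130775451660156), (83.80697631835938, 102.50399017333984), 144.2734832763672)
9206.0 (212, 131, 122, 123) ((273.406005859375, 198.92784118652344), (112.64134216308594, 137.69117736816406), 34.844993591308594)
```

View pics/c10.png

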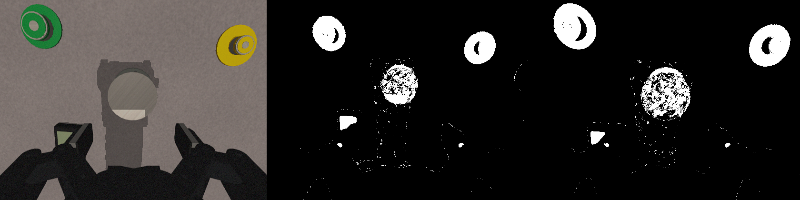

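The plate shows clearly as a disc in both masks, but with ragged edges. I denoise it in float before fitting.

```bash
python3 - <<'E'
from h import *
m=camera_model("wrist");R_=[]
for n,t in(("w9",(470.95,107.52,303.75)),("w10",(471.6,107.53,205.6))):
    lab=cv2.cvtColor(cv2.imread(f"pics/{n}.png").astype(np.float32)/255,cv2.COLOR_BGR2LAB)
    s=cv2.GaussianBlur(lab[...,2]-lab[...,1],(0,0),2.5)
    L=cv2.GaussianBlur(lab[...,0],(0,0),2.5)
    th=(s[180,275]+s[100,330])/2; print(n,s[180,275],s[100,330],s[130,250])
    mk=((s>th)&(L>20)).astype(np.uint8); mk[:,:190]=0; mk[:,360:]=0
    c=max(cv2.findContours(mk,0,1)[0],key=cv2.contourArea);h=cv2.convexHull(c)
    e=cv2.fitEllipse(h);print(cv2.contourArea(c)/cv2.contourArea(h),cv2.boundingRect(c),e)
    T=pose();T[:3,3]=t;T=T@m["T_tool_cam"];R_.append(ray(m,T,e[0]));print(onplane(m,T,e[0],90))
print(cross(*R_))
E
```

```text
w9 4.2830963 0.3414502 0.3603524
0.9870012091898428 (240, 137, 78, 83) ((278.36749267578125, 178.96641540527344), (76.9229965209961, 83.36027526855469), 4.139139652252197)
[476.15997664 109.5469293   90.        ]
w10 4.053686 0.32126313 0.45224315
0.987196046498568 (226, 142, 105, 112) ((277.7463684082031, 198.71197509765625), (103.0237045288086, 111.41751098632812), 4.45153284072876)
[477.28139005 109.51471993  90.        ]
(array([473.13428467, 109.65402737,  74.00759429]), np.float64(0.0049571407072884245))
```

```bash
python3 - <<'E'
from h import *
m=camera_model("wrist")
for n,t,bb in(("w9",(470.95,107.52,303.75),(240,137,78,83)),("w10",(471.6,107.53,205.6),(226,142,105,112))):
    T=pose();T[:3,3]=t;T=T@m["T_tool_cam"]
    x,y,w,h=bb;cx=x+w/2-.5;cy=y+h-w/2
    P=lambda u,v:onplane(m,T,(u,v),90).round(1)
    print(n,"bot",P(cx,y+h-.5),"top",P(cx,y-.5),"L",P(x-.5,cy),"R",P(x+w-.5,cy))
    img=cv2.imread(f"pics/{n}.png");k=img[y-10:y+h+10,x-10:x+w+10];cv2.imwrite(f"pics/k{n}.png",cv2.resize(k,(380,400),interpolation=1))
cv2.imwrite("pics/kk.png",np.hstack([cv2.imread("pics/kw9.png"),cv2.imread("pics/kw10.png")]))
E
```

```text
w9 bot [423.8 109.5  90. ] top [526.7 109.3  90. ] L [473.6 157.3  90. ] R [473.6  61.5  90. ]
w10 bot [423.1 109.4  90. ] top [527.9 109.2  90. ] L [474.7 156.9  90. ] R [474.7  61.6  90. ]
```

View pics/kk.png

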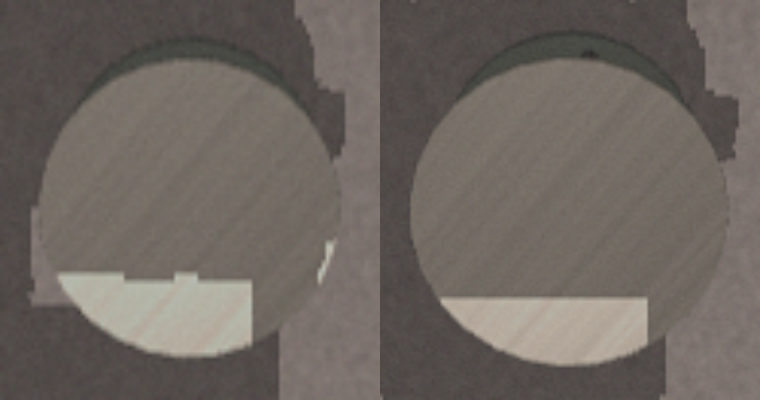

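The crop confirms that the bright round plate has the dark foot showing above it, which biased the mask's top edge. From the bottom and side edges the plate centre is about (471.5,109.4). Next is the large weight.

```bash
python3 -m crank '[[[0.05,0.6,0,0,0,0,85],[0.1,1,0,0,0,0,85],[0.1,1,0,0,0,0,85],[0.1,1,0,0,0,0,85],[0.1,1,0,0,0,0,85],[0.1,1,0,0,0,0,85],[0.1,1,0,0,0,0,85],[0.1,1,0,0,0,0,85]]]'
python3 -m crank '[[[0,1,0,0,0,0,85],[0,1,0,0,0,0,85],[0,1,0,0,0,0,85],[0,1,0,0,0,0,85],[0,1,0,0,0,0,85],[0,1,0,0,0,0,85],[0,1,0,0,0,0,85],[0,1,0.4,0,0,0,85]]]'
python3 -m crank '[[[0,0.96,0.8,0,0,0,85],[0,0,1,0,0,0,85],[0,0,1,0,0,0,85],[0,0,0.8,0,0,0,85],[0,0,0,0,0,0,85],[0,0,0,0,0,0,85],[0,0,0,0,0,0,85],[0,0,0,0,0,0,85]]]'
python3 - <<'E'
from h import *
t=pose()[:3,3];print(t)
img,m,T=snap("wrist");cv2.imwrite("pics/w11.png",img);show(img,["red","brown","yellow"])
for b in blobs(img,"red")[:2]: print(onplane(m,T,b[0],46).round(1))
for b in blobs(img,"brown")[:1]: print(onplane(m,T,b[0],16).round(1))
P=pose();r=[]
for p,u in(((470.95,107.52,303.75),(278.5,180.7)),((471.6,107.53,205.6),(278,202))):
    P[:3,3]=p;r.append(ray(m,P@m["T_tool_cam"],u))
print("plate",cross(*r))
E
```

```text
time_s: 22.9
eef_pos: [490.1, -83.6, 205.2]
ee_rot: [0.0, 1.0, -0.0, 0.0]
force: [1.5, 0.3, -0.1]
grip_width: 0.996
grip_force: 0.0
time_s: 23.7
eef_pos: [490.4, -284.0, 196.1]
ee_rot: [0.001, 1.0, -0.0, 0.001]
force: [-0.6, 0.2, -0.5]
grip_width: 0.994
grip_force: 0.0
time_s: 24.5
eef_pos: [490.4, -306.9, 106.0]
ee_rot: [0.001, 1.0, -0.0, 0.001]
force: [0.1, 0.3, 0.1]
grip_width: 0.991
grip_force: 0.0
[ 490.41486691 -306.85309816  106.03695082]
red [279.2 226.1] [78.6 83.9] 5063.5 (238, 187, 84, 79)
red [293. 197.] [28.5 59.3] 36.0 (267, 180, 54, 25)
brown [282.9 212.2] [127.8 133.2] 13091.5 (217, 148, 133, 128)
brown [435.3 223.6] [39.4 45.5] 414.5 (415, 202, 36, 43)
brown [310.6 344.9] [33.3 39. ] 408.5 (292, 328, 40, 24)
yellow [ 54.4 108.5] [106.3 131.4] 10562.0 (0, 49, 115, 120)
[ 489.9 -306.5   46. ]
[ 511.8 -316.3   46. ]
[ 491.2 -309.5   16. ]
plate (array([473.54354556, 109.17041413,  87.55740099]), np.float64(0.01869987576487806))
```

```bash
python3 -m crank '[[[-0.01,-0.01,0.5,0,0,0,85],[0,0,0.8,0,0,0,85],[0,0,0.8,0,0,0,85],[0,0,0.8,0,0,0,85],[0,0,0.5,0,0,0,85],[0,0,0.16,0,0,0,85],[0,0,0,0,0,0,85],[0,0,0,0,0,0,75]]]' 80
python3 -m crank '[[[0,0,0,0,0,0,64],[0,0,0,0,0,0,64],[0,0,0,0,0,0,64],[0,0,0,0,0,0,64],[0,0,0,0,0,0,64],[0,0,-0.1,0,0,0,64],[0,0,-0.3,0,0,0,64],[0,0,-0.4,0,0,0,64]]]'
python3 -m crank '[[[0,0,-1,0,0,0,64],[0,0,-1,0,0,0,64],[0,0,-1,0,0,0,64],[0,0,-1,0,0,0,64],[0,0,-1,0,0,0,64],[0,0,-0.5,0,0,0,64],[0,0,0,0,0,0,64],[0,0,0,0,0,0,64]]]'
python3 - <<'E'
from h import *
t=pose()[:3,3];print(t)
img,m,T=snap("wrist");cv2.imwrite("pics/w12.png",img);show(img,["red","brown","yellow"])
e=blobs(img,"red")[0][0]
for k in (25,29): print(onplane(m,T,e,t[2]+k)-t)
E
```

```text
time_s: 25.35
eef_pos: [490.1, -306.6, 16.5]
ee_rot: [0.0, 1.0, 0.0, 0.0]
force: [-0.3, 0.5, 1.3]
grip_width: 0.882
grip_force: 0.0
time_s: 26.15
eef_pos: [489.4, -306.0, 35.9]
ee_rot: [-0.0, 1.0, -0.0, -0.0]
force: [0.1, 0.1, -6.5]
grip_width: 0.77
grip_force: 90.2
time_s: 26.95
eef_pos: [489.4, -305.9, 172.3]
ee_rot: [-0.001, 1.0, -0.0, -0.001]
force: [-0.2, -0.2, -6.0]
grip_width: 0.773
grip_force: 90.9
[ 489.37878676 -305.88929891  172.30779922]
red [280.5 292. ] [121.8 139.3] 13098.5 (211, 231, 140, 123)
red [280.5 279.7] [126.7 144.4] 446.5 (213, 216, 137, 45)
brown [283.5 192.6] [102.9 105.5] 6148.0 (231, 141, 106, 83)
brown [411.3 205.3] [35.  44.6] 109.0 (391, 188, 24, 30)
yellow [104.1 110.4] [ 84.7 100.6] 6559.5 (59, 63, 92, 95)
[-1.58499408 -0.42530364 25.        ]
[ 0.95491506 -0.42689837 29.        ]
```

View pics/w12.png

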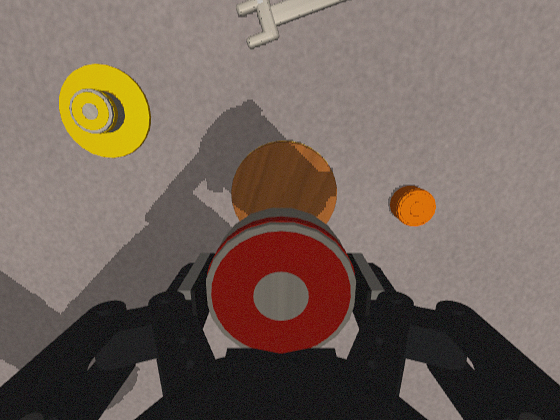

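The large weight is held level, its ring at (280.5,292). The stand is empty and the small weight is still on its pad. I carry it to the piston.

```bash
python3 -m crank '[[[-0.1,-0.4,0,0,0,0,64],[-0.1,-0.8,0,0,0,0,64],[-0.1,-1,0,0,0,0,64],[-0.1,-1,0,0,0,0,64],[-0.1,-1,0,0,0,0,64],[-0.1,-1,0,0,0,0,64],[-0.1,-1,0,0,0,0,64],[0,-1,0,0,0,0,64]]]'
python3 -m crank '[[[0,-1,0,0,0,0,64],[0,-1,0,0,0,0,64],[0,-1,0,0,0,0,64],[0,-1,0,0,0,0,64],[0,-1,0,0,0,0,64],[0,-1,0,0,0,0,64],[0,-1,0,0,0,0,64],[0,-1,0,0,0,0,64]]]'
python3 -m crank '[[[0,-0.8,0,0,0,0,64],[0,-0.4,0,0,0,0,64],[0,-0.2,0,0,0,0,64],[0,0,0,0,0,0,64],[0,0,0,0,0,0,64],[0,0,0,0,0,0,64],[0,0,0,0,0,0,64],[0,0,0,0,0,0,64]]]'
python3 - <<'E'
from h import *
t=pose()[:3,3];print(t)
img,m,T=snap("wrist");cv2.imwrite("pics/w13.png",img);show(img,["red"])
lab=cv2.cvtColor(img.astype(np.float32)/255,cv2.COLOR_BGR2LAB)
s=cv2.GaussianBlur(lab[...,2]-lab[...,1],(0,0),2.5); mk=(s>2.2).astype(np.uint8);mk[:,:200]=0;mk[:,360:]=0;mk[225:]=0
c=max(cv2.findContours(mk,0,1)[0],key=cv2.contourArea);x,y,w,h=cv2.boundingRect(c);print(x,y,w,h)
for r in (195,205,215,222):
    k=np.flatnonzero(mk[r]); print(r,k.min(),k.max(),onplane(m,T,(k.min()-.5,r),90).round(1),onplane(m,T,(k.max()+.5,r),90).round(1))
E
```

```text
time_s: 27.8
eef_pos: [471.3, -124.5, 172.6]
ee_rot: [-0.0, 1.0, -0.0, -0.001]
force: [0.8, 1.2, -5.8]
grip_width: 0.77
grip_force: 90.9
time_s: 28.6
eef_pos: [471.3, 75.2, 172.6]
ee_rot: [-0.0, 1.0, 0.0, -0.001]
force: [0.4, -0.4, -6.5]
grip_width: 0.768
grip_force: 90.9
time_s: 29.4
eef_pos: [472.3, 108.4, 173.3]
ee_rot: [0.0, 1.0, -0.0, 0.0]
force: [0.7, -0.5, -5.1]
grip_width: 0.773
grip_force: 91.0
[472.32880302 108.43585993 173.29523543]
red [280.5 292.1] [122.  139.2] 13096.0 (211, 231, 140, 123)
red [280.8 283.3] [133.9 147.4] 386.5 (213, 217, 141, 52)
219 144 119 81
195 222 335 [489.4 154.5  90. ] [489.3  64.5  90. ]
205 219 337 [481.2 157.4  90. ] [481.1  62.5  90. ]
215 220 337 [472.8 157.1  90. ] [472.7  62.1  90. ]
222 220 336 [466.8 157.4  90. ] [466.8  62.5  90. ]
```

View pics/w13.png

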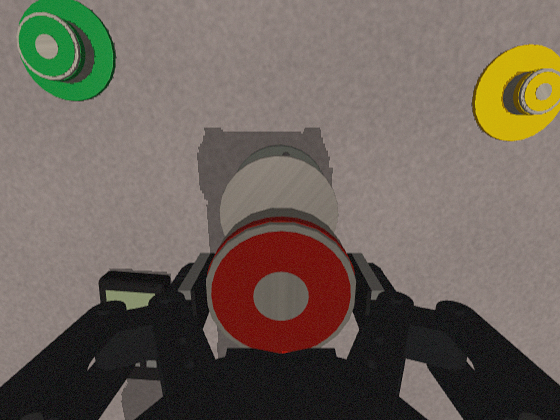

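The large is held over the plate, whose sides are at columns 219 and 338, with the foot visible above it. Both parked weights stand on their pads.

```bash
python3 -m crank '[[[-0.02,-0.06,0.4,0,0,0,64],[0,0,0.8,0,0,0,64],[0,0,0.8,0,0,0,64],[0,0,0.7,0,0,0,64],[0,0,0.4,0,0,0,64],[0,0,0.2,0,0,0,64],[0,0,0.1,0,0,0,64],[0,0,0,0,0,0,64]]]'
python3 -m crank '[[[0,0,0,0,0,0,64],[0,0,0.02,0,0,0,64],[0,0,0,0,0,0,64],[0,0,0.02,0,0,0,64],[0,0,0,0,0,0,64],[0,0,0,0,0,0,64],[0,0,0,0,0,0,64],[0,0,0,0,0,0,64]]]'
```

```text
time_s: 30.25
eef_pos: [472.0, 110.3, 88.5]
ee_rot: [-0.0, 1.0, -0.0, 0.0]
force: [-0.1, -0.4, -6.3]
grip_width: 0.771
grip_force: 91.0
time_s: 31.05
eef_pos: [471.9, 110.3, 87.4]
ee_rot: [-0.0, 1.0, -0.0, 0.0]
force: [-0.6, -0.1, -3.5]
grip_width: 0.771
grip_force: 91.5
```

```bash
python3 -m crank '[[[0,0,0.01,0,0,0,64],[0,0,0,0,0,0,64],[0,0,0.01,0,0,0,64],[0,0,0,0,0,0,64],[0,0,0,0,0,0,64],[0,0,0,0,0,0,64],[0,0,0,0,0,0,64],[0,0,0,0,0,0,64]]]'
```

```text
time_s: 31.85
eef_pos: [471.9, 110.3, 87.4]
ee_rot: [0.0, 1.0, 0.0, 0.0]
force: [-3.5, 0.3, 5.2]
grip_width: 0.77
grip_force: 92.5
```

```bash
python3 -m crank '[[[0,0,0,0,0,0,72],[0,0,0,0,0,0,78],[0,0,0,0,0,0,85],[0,0,0,0,0,0,85],[0,0,0,0,0,0,85],[0,0,-0.3,0,0,0,85],[0,0,-0.7,0,0,0,85],[0,0,-1,0,0,0,85]]]'
python3 -m crank '[[[0,0,-1,0,0,0,85],[0,0,-1,0,0,0,85],[0,0,-1,0,0,0,85],[0,0,-1,0,0,0,85],[0,0,0,0,0,0,85],[0,0,0,0,0,0,85],[0,0,0,0,0,0,85],[0,0,0,0,0,0,85]]]'
python3 - <<'E'
from h import *
t=pose()[:3,3];print(t)
img,m,T=snap("wrist");cv2.imwrite("pics/w14.png",img);show(img,["red","green"])
print(onplane(m,T,blobs(img,"red")[0][0],116))
lab=cv2.cvtColor(img.astype(np.float32)/255,cv2.COLOR_BGR2LAB)
s=cv2.GaussianBlur(lab[...,2]-lab[...,1],(0,0),2.5); mk=((abs(s)>2.2)).astype(np.uint8);mk[:,:190]=0;mk[:,360:]=0;mk[275:]=0
c=max(cv2.findContours(mk,0,1)[0],key=cv2.contourArea);x,y,w,h=cv2.boundingRect(c);cx=x+w/2-.5;cy=y+h-w/2
P=lambda u,v:onplane(m,T,(u,v),90).round(1)
print((x,y,w,h),"bot",P(cx,y+h-.5),"L",P(x-.5,cy),"R",P(x+w-.5,cy))
E
```

```text
time_s: 32.65
eef_pos: [471.3, 110.3, 137.1]
ee_rot: [-0.0, 1.0, -0.0, -0.001]
force: [-0.5, 0.0, 0.2]
grip_width: 0.992
grip_force: 0.0
time_s: 33.45
eef_pos: [471.4, 110.2, 236.0]
ee_rot: [-0.0, 1.0, -0.0, -0.001]
force: [-1.6, 0.3, -0.5]
grip_width: 0.994
grip_force: 0.0
[471.41507138 110.24988783 235.99664131]
red [280.5 203.2] [63.4 66.1] 3215.5 (248, 172, 66, 64)
green [104.9  60.1] [74.2 89.6] 5086.0 (66, 18, 79, 85)
[471.33113321 109.74302714 116.        ]
(234, 140, 95, 101) bot [423.2 109.2  90. ] L [474.2 157.   90. ] R [474.2  61.4  90. ]
```

```bash
python3 -m crank '[[[0.4,-0.6,0,0,0,0,85],[0.7,-1,0,0,0,0,85],[0.7,-1,0,0,0,0,85],[0.7,-1,0,0,0,0,85],[0.7,-1,0,0,0,0,85],[0.7,-1,0,0,0,0,85],[0.7,-1,0,0,0,0,85],[0.7,-1,0,0,0,0,85]]]'
python3 -m crank '[[[0.2,-0.48,0.4,0,0,0,85],[0,0,0.9,0,0,0,85],[0,0,1,0,0,0,85],[0,0,1,0,0,0,85],[0,0,1,0,0,0,85],[0,0,1,0,0,0,85],[0,0,1,0,0,0,85],[0,0,0.5,0,0,0,85]]]'
python3 -m crank '[[[0,0,0,0,0,0,85],[0,0,0,0,0,0,85],[0,0,0,0,0,0,85],[0,0,0,0,0,0,85],[0,0,0,0,0,0,85],[0,0,0,0,0,0,85],[0,0,0,0,0,0,85],[0,0,0,0,0,0,85]]]'
python3 - <<'E'
from h import *
t=pose()[:3,3];print(t)
img,m,T=snap("wrist");cv2.imwrite("pics/w15.png",img);show(img,["green"])
hsv=cv2.cvtColor(img,cv2.COLOR_BGR2HSV)
mk=cv2.inRange(hsv,(50,110,50),(75,255,255))
cs,hi=cv2.findContours(mk,cv2.RETR_CCOMP,cv2.CHAIN_APPROX_NONE)
for c in cs:
    if cv2.contourArea(c)>200: e=cv2.fitEllipse(cv2.convexHull(c));print(e,onplane(m,T,e[0],29).round(1))
E
```

```text
time_s: 34.3
eef_pos: [604.7, 301.3, 236.0]
ee_rot: [0.0, 1.0, 0.0, -0.001]
force: [-0.3, 0.5, 0.0]
grip_width: 0.996
grip_force: 0.0
time_s: 35.1
eef_pos: [607.7, 311.5, 63.6]
ee_rot: [0.001, 1.0, -0.0, -0.002]
force: [0.1, -0.6, 0.1]
grip_width: 0.995
grip_force: 0.0
time_s: 35.9
eef_pos: [609.3, 312.3, 66.8]
ee_rot: [-0.0, 1.0, -0.0, 0.0]
force: [-0.5, -0.5, 0.5]
grip_width: 0.995
grip_force: 0.0
[609.27240892 312.27902688  66.8369046 ]
green [279.5 219.8] [114.9 121.1] 10757.0 (219, 163, 121, 115)
((280.0385437011719, 237.48370361328125), (66.31926727294922, 71.85210418701172), 89.75011444091797) [608.7 312.1  29. ]
((279.95343017578125, 238.5872802734375), (29.96811294555664, 31.25011444091797), 88.73776245117188) [608.  312.2  29. ]
((279.4936218261719, 219.7947998046875), (114.94142150878906, 121.1068115234375), 89.89836120605469) [621.  312.5  29. ]
((280.0465087890625, 235.8026580810547), (78.51236724853516, 82.2764892578125), 92.42914581298828) [609.9 312.1  29. ]
((279.5225524902344, 214.0516815185547), (47.704429626464844, 65.65918731689453), 88.4432373046875) [624.9 312.5  29. ]
```

```bash
python3 -m crank '[[[-0.02,0,0.5,0,0,0,85],[0,0,0.7,0,0,0,85],[0,0,0.7,0,0,0,85],[0,0,0.4,0,0,0,85],[0,0,0.16,0,0,0,85],[0,0,0,0,0,0,66],[0,0,0,0,0,0,50],[0,0,0,0,0,0,50]]]' 60
python3 -m crank '[[[0,0,0,0,0,0,50],[0,0,0,0,0,0,50],[0,0,0,0,0,0,50],[0,0,-0.1,0,0,0,50],[0,0,-0.3,0,0,0,50],[0,0,-0.6,0,0,0,50],[0,0,-1,0,0,0,50],[0,0,-1,0,0,0,50]]]'
python3 -m crank '[[[0,0,-1,0,0,0,50],[0,0,-1,0,0,0,50],[0,0,-1,0,0,0,50],[0,0,-0.4,0,0,0,50],[0,0,0,0,0,0,50],[0,0,0,0,0,0,50],[0,0,0,0,0,0,50],[0,0,0,0,0,0,50]]]'
python3 - <<'E'
from h import *
t=pose()[:3,3];print(t)
img,m,T=snap("wrist");cv2.imwrite("pics/w16.png",img);show(img,["green"])
for k in (24.6,25.2):print(onplane(m,T,blobs(img,"green")[0][0],t[2]+k)-t)
E
```

```text
time_s: 36.75
eef_pos: [609.4, 312.7, 6.7]
ee_rot: [-0.001, 1.0, 0.0, 0.001]
force: [0.8, 1.4, 3.0]
grip_width: 0.611
grip_force: 63.9
time_s: 37.55
eef_pos: [608.6, 312.1, 81.8]
ee_rot: [0.0, 1.0, -0.0, -0.0]
force: [-0.0, 0.5, -4.2]
grip_width: 0.61
grip_force: 63.7
time_s: 38.35
eef_pos: [608.4, 312.1, 164.0]
ee_rot: [0.0, 1.0, -0.0, -0.001]
force: [0.1, 0.0, -4.0]
grip_width: 0.608
grip_force: 63.8
[608.42673125 312.11798282 164.03675737]
green [280.5 285.8] [ 90.3 102.5] 7148.0 (230, 241, 102, 91)
green [279.5 189.9] [82.5 84.7] 4940.0 (238, 149, 84, 75)
green [280.2 278.1] [103.7 112.5] 345.5 (225, 227, 110, 42)
[ 1.38375055 -0.38199512 24.6       ]
[ 1.74909344 -0.38118647 25.2       ]
```

```bash
python3 -m crank '[[[0,0.4,0,0,0,0,50],[-0.2,0.9,0,0,0,0,50],[-0.2,1,0,0,0,0,50],[-0.2,1,0,0,0,0,50],[-0.2,1,0,0,0,0,50],[-0.2,1,0,0,0,0,50],[-0.2,1,0,0,0,0,50],[-0.2,1,0,0,0,0,50]]]'
python3 -m crank '[[[-0.2,1,0,0,0,0,50],[-0.2,1,0,0,0,0,50],[-0.2,1,0,0,0,0,50],[-0.2,1,0,0,0,0,50],[-0.2,1,0,0,0,0,50],[-0.2,1,0,0,0,0,50],[-0.2,1,0,0,0,0,50],[-0.2,1,0,0,0,0,50]]]'
python3 -m crank '[[[-0.2,1,0,0,0,0,50],[-0.2,1,0,0,0,0,50],[-0.2,1,0,0,0,0,50],[-0.2,1,0,0,0,0,50],[-0.2,1,0,0,0,0,50],[-0.2,1,0,0,0,0,50],[-0.2,1,0,0,0,0,50],[-0.2,1,0,0,0,0,50]]]'
python3 -m crank '[[[-0.1,1,0.2,0,0,0,50],[0,0.56,0.4,0,0,0,50],[0,0,0.4,0,0,0,50],[0,0,0.4,0,0,0,50],[0,0,0.2,0,0,0,50],[0,0,0,0,0,0,50],[0,0,0,0,0,0,50],[0,0,0,0,0,0,50]]]'
python3 - <<'E'
from h import *
t=pose()[:3,3];print(t)
img,m,T=snap("wrist");cv2.imwrite("pics/w17.png",img);show(img,["green","brown","yellow"])
h=blobs(img,"brown")[0][4].reshape(-1,2);w=[onplane(m,T,p,20) for p in h if p[1]<215]
w=np.array(w)[:,:2];print(len(w),w[:,1].min(),w[:,1].max(),w[:,0].max())
A=np.c_[2*w,np.ones(len(w))];q=np.linalg.lstsq(A,(w**2).sum(1),rcond=None)[0];print("stand",q[:2],np.sqrt(q[2]+q[:2]@q[:2]))
print("med",onplane(m,T,blobs(img,"green")[0][0],t[2]+24.8))
E
```

```text
time_s: 39.2
eef_pos: [573.3, 128.1, 165.3]
ee_rot: [0.0, 1.0, -0.0, 0.0]
force: [0.7, 0.1, -4.4]
grip_width: 0.61
grip_force: 63.8
time_s: 40.0
eef_pos: [533.1, -71.7, 165.4]
ee_rot: [0.0, 1.0, -0.0, 0.0]
force: [-0.1, -0.0, -5.2]
grip_width: 0.609
grip_force: 63.8
time_s: 40.8
eef_pos: [492.9, -271.6, 165.4]
ee_rot: [0.0, 1.0, -0.0, 0.0]
force: [0.4, -0.2, -4.0]
grip_width: 0.611
grip_force: 63.8
time_s: 41.6
eef_pos: [491.6, -309.1, 125.9]
ee_rot: [0.0, 1.0, 0.0, 0.0]
force: [0.4, -0.3, -4.0]
grip_width: 0.607
grip_force: 64.0
[ 491.58642795 -309.09175659  125.85236432]
green [280.5 285.8] [ 90.4 102.5] 7147.0 (230, 241, 102, 91)
green [280.3 278.6] [104.8 112.8] 361.5 (225, 227, 110, 42)
brown [280.3 207.1] [118.  123.4] 8089.5 (219, 148, 124, 99)
brown [423. 220.] [39.7 43.5] 257.5 (403, 198, 33, 44)
brown [318.7 328.1] [ 6.1 11. ] 26.0 (314, 325, 10, 8)
yellow [ 69.3 111. ] [ 98.4 120.2] 9128.0 (15, 56, 110, 111)
27 -363.6474260536881 -255.2804486046044 543.1682449672842
stand [ 488.77785794 -309.52886071] 54.35561499278749
med [ 493.02253301 -309.47060986  150.65236432]
```

```bash
python3 -m crank '[[[-0.08,0,0.4,0,0,0,50],[0,0,0.8,0,0,0,50],[0,0,0.9,0,0,0,50],[0,0,0.9,0,0,0,50],[0,0,0.7,0,0,0,50],[0,0,0.3,0,0,0,50],[0,0,0.12,0,0,0,50],[0,0,0.05,0,0,0,50]]]'
python3 -m crank '[[[0,0,0,0,0,0,50],[0,0,0.02,0,0,0,50],[0,0,0,0,0,0,50],[0,0,0.02,0,0,0,50],[0,0,0,0,0,0,50],[0,0,0,0,0,0,50],[0,0,0,0,0,0,50],[0,0,0,0,0,0,50]]]'
```

```text
time_s: 42.45
eef_pos: [489.3, -309.3, 21.7]
ee_rot: [0.0, 1.0, 0.0, -0.0]
force: [-5.3, 2.9, 6.7]
grip_width: 0.613
grip_force: 65.0
time_s: 43.25
eef_pos: [489.7, -309.7, 21.6]
ee_rot: [0.001, 1.0, -0.0, 0.001]
force: [-3.6, 3.0, 11.3]
grip_width: 0.607
grip_force: 65.8
```

```bash
python3 -m crank '[[[0,0,-0.02,0,0,0,60],[0,0,0,0,0,0,70],[0,0,0,0,0,0,85],[0,0,0,0,0,0,85],[0,0,0,0,0,0,85],[0,0,-0.3,0,0,0,85],[0,0,-0.7,0,0,0,85],[0,0,-1,0,0,0,85]]]'
python3 -m crank '[[[0,0,-1,0,0,0,85],[0,0,-0.3,0,0,0,85],[0,0,0,0,0,0,85],[0,0,0,0,0,0,85],[0,0,0,0,0,0,85],[0,0,0,0,0,0,85],[0,0,0,0,0,0,85],[0,0,0,0,0,0,85]]]'
python3 - <<'E'
from h import *
t=pose()[:3,3];print(t)
img,m,T=snap("wrist");cv2.imwrite("pics/w18.png",img);show(img,["green","brown","yellow"])
print("med",onplane(m,T,blobs(img,"green")[0][0],44))
h=blobs(img,"brown")[0][4].reshape(-1,2);w=np.array([onplane(m,T,p,20) for p in h if p[1]<225])[:,:2]
q=np.linalg.lstsq(np.c_[2*w,np.ones(len(w))],(w**2).sum(1),rcond=None)[0];print("stand",q[:2],np.sqrt(q[2]+q[:2]@q[:2]))
E
```

```text
time_s: 44.05
eef_pos: [488.8, -308.9, 70.7]
ee_rot: [-0.001, 1.0, -0.0, -0.001]
force: [0.5, 0.0, 0.6]
grip_width: 0.998
grip_force: 0.0
time_s: 44.85
eef_pos: [489.2, -309.2, 102.7]
ee_rot: [-0.0, 1.0, -0.0, -0.0]
force: [0.1, 0.1, -0.1]
grip_width: 0.995
grip_force: 0.0
[ 489.18662202 -309.17581259  102.74297609]
green [281.2 225.9] [60.8 64.9] 3028.0 (249, 196, 65, 61)
green [281.4 219.5] [63.  70.3] 44.0 (248, 188, 68, 24)
brown [280.3 211.7] [129.5 135.2] 13496.0 (213, 146, 136, 131)
brown [309.8 344.9] [31.2 39.7] 432.5 (290, 329, 41, 23)
brown [436.3 222.4] [39.5 47.4] 432.5 (414, 202, 40, 41)
yellow [ 48.1 106.3] [107.8 134.3] 7811.5 (0, 45, 110, 123)
yellow [ 22.6 106.9] [44.1 56.6] 1869.5 (0, 82, 48, 51)
med [ 489.15635523 -310.12434719   44.        ]
stand [ 489.2110841  -309.56303155] 54.15280025891451
```

View pics/w18.png

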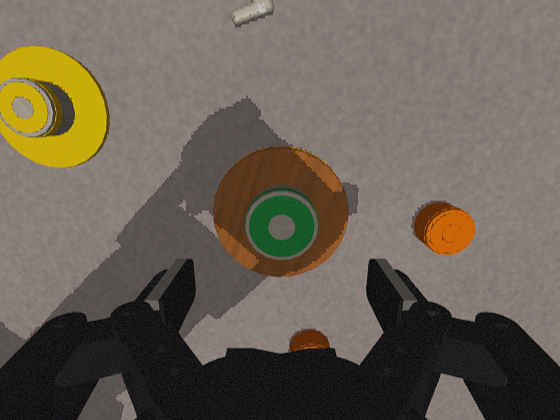

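The medium stands flat and centred on the stand at (281,226). The small weight is on the yellow pad at (23,107) and is next.

```bash
python3 -m crank '[[[0.3,-0.6,0,0,0,0,85],[0.5,-1,0,0,0,0,85],[0.5,-1,0,0,0,0,85],[0.5,-1,0,0,0,0,85],[0.5,-1,0,0,0,0,85],[0.5,-1,0,0,0,0,85],[0.4,-1,0,0,0,0,85],[0.1,-0.54,0,0,0,0,85]]]'
python3 -m crank '[[[0,0,0.4,0,0,0,85],[0,0,0.5,0,0,0,85],[0,0,0.4,0,0,0,85],[0,0,0,0,0,0,85],[0,0,0,0,0,0,85],[0,0,0,0,0,0,85],[0,0,0,0,0,0,85],[0,0,0,0,0,0,85]]]'
python3 - <<'E'
from h import *
t=pose()[:3,3];print(t)
img,m,T=snap("wrist");cv2.imwrite("pics/w19.png",img)
mk=cv2.inRange(cv2.cvtColor(img,cv2.COLOR_BGR2HSV),(20,110,90),(34,255,255))
for c in cv2.findContours(mk,cv2.RETR_CCOMP,cv2.CHAIN_APPROX_NONE)[0]:
    if cv2.contourArea(c)>150: e=cv2.fitEllipse(cv2.convexHull(c));print(np.round(e[0],1),np.round(e[1],1),onplane(m,T,e[0],29).round(1))
E
```

```text
time_s: 45.7
eef_pos: [572.4, -128.1, 103.0]
ee_rot: [-0.0, 1.0, 0.001, 0.0]
force: [-0.1, -0.8, -0.3]
grip_width: 0.995
grip_force: 0.0
time_s: 46.5
eef_pos: [571.9, -130.9, 70.9]
ee_rot: [0.0, 1.0, -0.0, 0.0]
force: [0.4, 0.6, 0.5]
grip_width: 1.0
grip_force: 0.0
[ 571.89949445 -130.87252703   70.87706686]
[279.3 235.2] [46.4 50. ] [ 571.4 -130.5   29. ]
[279.2 235.7] [21.8 22.5] [ 571.  -130.5   29. ]
[277.6 220.7] [113.1 119.2] [ 581.7 -129.4   29. ]
[279.3 233.7] [57.5 59.9] [ 572.5 -130.5   29. ]
[279.9 217.1] [37.9 49.6] [ 584.2 -130.9   29. ]
```

```bash
python3 -m crank '[[[-0.02,-0.01,0.5,0,0,0,85],[0,0,0.7,0,0,0,85],[0,0,0.7,0,0,0,85],[0,0,0.5,0,0,0,85],[0,0,0.2,0,0,0,85],[0,0,0,0,0,0,60],[0,0,0,0,0,0,36],[0,0,0,0,0,0,36]]]' 40
python3 -m crank '[[[0,0,0,0,0,0,36],[0,0,0,0,0,0,36],[0,0,0,0,0,0,36],[0,0,0,0,0,0,36],[0,0,-0.1,0,0,0,36],[0,0,-0.4,0,0,0,36],[0,0,-0.8,0,0,0,36],[0,0,-1,0,0,0,36]]]'
python3 -m crank '[[[0,0,-1,0,0,0,36],[0,0,-1,0,0,0,36],[-0.4,0.8,0,0,0,0,36],[-0.5,1,0,0,0,0,36],[-0.5,1,0,0,0,0,36],[-0.5,1,0,0,0,0,36],[-0.5,1,0,0,0,0,36],[-0.5,1,0,0,0,0,36]]]'
python3 -m crank '[[[-0.4,1,0,0,0,0,36],[0,0.37,0,0,0,0,36],[0,0,0,0,0,0,36],[0,0,0,0,0,0,36],[0,0,0,0,0,0,36],[0,0,0,0,0,0,36],[0,0,0,0,0,0,36],[0,0,0,0,0,0,36]]]'
python3 - <<'E'
from h import *
t=pose()[:3,3];print(t)
img,m,T=snap("wrist");cv2.imwrite("pics/w20.png",img);show(img,["yellow","green"])
print(onplane(m,T,blobs(img,"yellow")[1][0],t[2]+23.2)-t,onplane(m,T,blobs(img,"yellow")[0][0],t[2]+23.2)-t)
g=[b for b in blobs(img,"green")][0];print("med",onplane(m,T,g[0],44),g[3])
E
```

```text
time_s: 47.35
eef_pos: [571.7, -130.6, 6.3]
ee_rot: [0.0, 1.0, 0.0, 0.001]
force: [-0.0, -0.6, -0.4]
grip_width: 0.509
grip_force: 0.0
time_s: 48.15
eef_pos: [570.7, -130.3, 63.4]
ee_rot: [-0.0, 1.0, -0.0, -0.001]
force: [1.0, -0.1, -1.6]
grip_width: 0.453
grip_force: 40.5
time_s: 48.95
eef_pos: [498.1, -276.4, 113.6]
ee_rot: [0.0, 1.0, -0.0, 0.0]
force: [0.2, -1.2, -3.3]
grip_width: 0.453
grip_force: 40.6
time_s: 49.75
eef_pos: [488.9, -309.4, 113.1]
ee_rot: [-0.0, 1.0, 0.0, -0.0]
force: [0.0, -0.3, -1.5]
grip_width: 0.457
grip_force: 40.6
[ 488.90566901 -309.41525076  113.06363184]
yellow [ 57.5 106.6] [103.6 127.9] 10226.0 (0, 48, 116, 118)
yellow [280.5 286. ] [64.4 72.9] 3599.0 (244, 254, 74, 65)
yellow [280.6 277.3] [77.2 83.3] 393.0 (239, 239, 84, 36)
green [280.8 220.8] [58.  62.2] 1589.0 (250, 192, 63, 47)
green [280.7 214.9] [60.1 67.5] 36.0 (248, 185, 65, 24)
[ 0.38148946 -0.3994046  23.2       ] [78.09977747 85.00044214 23.2       ]
med [ 489.27108966 -310.10820719   44.        ] (250, 192, 63, 47)
```

```bash
python3 -m crank '[[[0,0.01,0.4,0,0,0,36],[0,0,0.7,0,0,0,36],[0,0,0.7,0,0,0,36],[0,0,0.5,0,0,0,36],[0,0,0.2,0,0,0,36],[0,0,0.1,0,0,0,36],[0,0,0.03,0,0,0,36],[0,0,0,0,0,0,36]]]'
python3 -m crank '[[[0,0,0,0,0,0,36],[0,0,0.02,0,0,0,36],[0,0,0,0,0,0,36],[0,0,0.02,0,0,0,36],[0,0,0,0,0,0,36],[0,0,0.02,0,0,0,36],[0,0,0,0,0,0,36],[0,0,0,0,0,0,36]]]'
```

```text
time_s: 50.6
eef_pos: [489.0, -310.2, 47.8]
ee_rot: [0.0, 1.0, -0.0, 0.0]
force: [-0.1, -0.1, -1.5]
grip_width: 0.451
grip_force: 40.6
time_s: 51.4
eef_pos: [488.8, -310.0, 45.8]
ee_rot: [-0.0, 1.0, -0.0, -0.0]
force: [-0.4, -0.2, -2.2]
grip_width: 0.453
grip_force: 40.6
```

```bash
python3 -m crank '[[[0,0,0.02,0,0,0,36],[0,0,0,0,0,0,36],[0,0,0.02,0,0,0,36],[0,0,0,0,0,0,36],[0,0,0,0,0,0,36],[0,0,0,0,0,0,36],[0,0,0,0,0,0,36],[0,0,0,0,0,0,36]]]'
```

```text
time_s: 52.2
eef_pos: [488.8, -310.0, 45.5]
ee_rot: [0.0, 1.0, 0.0, 0.0]
force: [-2.8, 2.2, 5.5]
grip_width: 0.456
grip_force: 41.4
```

```bash
python3 -m crank '[[[0,0,0,0,0,0,46],[0,0,0,0,0,0,60],[0,0,0,0,0,0,85],[0,0,0,0,0,0,85],[0,0,0,0,0,0,85],[0,0,-0.3,0,0,0,85],[0,0,-0.7,0,0,0,85],[0,0,-1,0,0,0,85]]]'
python3 -m crank '[[[0,0,-1,0,0,0,85],[0,0,-1,0,0,0,85],[0,0,-1,0,0,0,85],[0,0,-0.5,0,0,0,85],[0,0,0,0,0,0,85],[0,0,0,0,0,0,85],[0,0,0,0,0,0,85],[0,0,0,0,0,0,85]]]'
python3 - <<'E'
from h import *
t=pose()[:3,3];print(t)
img,m,T=snap("wrist");cv2.imwrite("pics/w21.png",img);show(img,["yellow","green"])
print("small",onplane(m,T,blobs(img,"yellow")[1][0],68),"med",onplane(m,T,blobs(img,"green")[0][0],44))
img,m,T=snap("side");show(img,["yellow","green","red"])
E
```

```text
time_s: 53.0
eef_pos: [488.4, -309.6, 95.0]
ee_rot: [-0.001, 1.0, -0.0, -0.001]
force: [0.1, -0.3, -0.1]
grip_width: 0.997
grip_force: 0.0
time_s: 53.8
eef_pos: [488.5, -309.7, 181.2]
ee_rot: [-0.001, 1.0, -0.0, -0.001]
force: [-0.4, -0.3, 0.5]
grip_width: 0.995
grip_force: 0.0
[ 488.47190319 -309.73940046  181.18326468]
yellow [105.2 109.8] [82.5 97.5] 6155.5 (61, 64, 90, 92)
yellow [281.  205.3] [35.4 37.2] 993.5 (263, 188, 37, 36)
yellow [281.  199.5] [34.7 41.1] 23.0 (262, 182, 40, 15)
green [280.6 198. ] [46.1 47.9] 206.0 (257, 175, 48, 32)
small [ 488.351363   -310.53838038   68.        ] med [ 488.92813934 -310.17055467   44.        ]
yellow [309.7 233.5] [24.1 36.7] 661.0 (292, 222, 37, 24)
yellow [335.8 270.9] [11.6 16.5] 132.5 (328, 265, 17, 12)
yellow [335.6 274.1] [14.4 19.2] 21.5 (326, 273, 20, 9)
green [229.9 153.6] [14.1 28.6] 258.5 (216, 147, 29, 14)
red [221.4 164.1] [12.  23.7] 202.5 (210, 158, 24, 13)
```

View pics/w21.png

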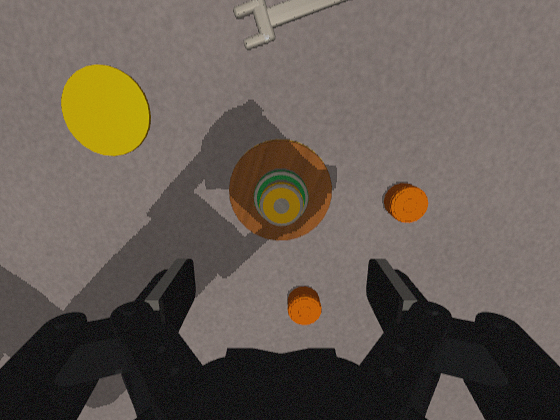

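The small weight sits flat and centred on the medium at (281,205), with the stand round them at (281,190). The gripper is clear of everything.

```bash
python3 -c "
from rig import *
print(finish_job())"
```

```text
the job is handed in; nothing more can be done
None
```

I handed the job in after about 54 s of the 128 s allowed. In the last pictures the large weight is centred on the carrier plate, and the medium sits on the stand with the small one on top, each within about 2 mm of centre. The judge returned no verdict.

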